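Hang the lift-off door back on the specimen cabinet and shut it

ROBOT

A 6-joint arm with a two-finger parallel gripper is mounted at the origin on a cart in front of the work surface, level with it; the furniture and walls round the work are solid. World frame = base frame: x ahead of the robot, y to its left, z up, the work surface at z = 0. Lengths are in m, angles in rad, forces in N, time in s.
With the tool pointing down it reaches from about 0.35 to 0.975 m from the base axis. Payload 4.9 kg.
Tool frame: the origin (TCP) lies midway between the tips of the shut fingers; the grasp point (between the pads) lies 19 mm behind it; z points along the fingers, y is the direction in which the jaws open and shut (so a half turn about z gives the same grasp; the last joint's range is limited). The gripper opens to 85 mm and grips with 20 to 120 N. Pads are 22 mm wide; open, the fingers measure 114 mm over their backs; the gripper's body (76 mm by 85 mm) begins 54 mm behind the grasp point. The pads swing forward as they close: fully open they stand 13 mm farther back than shut.
Start: joints at [-1.314, 0.053, 1.613, -0, 1.476, -0.119], TCP at [0.229, -0.581, 0.231] pointing down, gripper open.
Joint ranges: [-3.01, 3.01], [-1.01, 2.22], [0.06, 2.58], [-1.02, 4.17], [0.09, 2.62], [-3.14, 3.14]. Speed limits (rad/s): [2.57, 2.57, 3.14, 3.14, 3.14, 3.14].

INTERFACE

Orientations are given as a unit quaternion [w, x, y, z].
In Python, from plant import state, grab_frame, camera_params, job_done, boxes_of gives the robot as it stands.
- The arm moves only by the tool step_arm, never from a script. Its argument "steps" is a list of rows, each a list of 4 numbers: the shift along the tool's x, y, z in mm, then the turn about the tool's z in degrees. A call has 1 to 8 rows; each row shifts and turns the pose as measured when the row begins, along the tool's axes as they then stand; what a row does not reach is not made up. A row lasts 1/10 s, in which the tool goes at most 50 mm and 8.59 degrees, less where a joint would pass 70% of its speed; a pose out of reach is approached as far as the arm can. A call is refused whole if a number of a shift passes 50 or a number of a turn 8.59, either way. A call with a gripper value outside its range is refused whole. "claw" is the opening in per cent of the stroke, from 0 (shut) to 100 (fully open), set as the call begins (left out, the last holds). The fingers move at their own pace and stop on an object; the grip force is fixed at half the most. Time passes only in rows, so rows that do not move let the fingers close. It gives the time, the measured TCP pose, the force and the opening at its end, in the units of the state.
- state(): the state, without advancing time (a new reading comes with each control period).
- grab_frame(name): name is "scene" or "side" or "wrist"; returns (picture, depth): 480x640x3 uint8, red, green, blue; 480x640 float32, m along the optical axis (not along the pixel's ray), 0 where there is no reading.
- camera_params(name): a dict with "mtx" (3x3 intrinsics, pixels), "extrinsics" (4x4, takes a point from camera to world coordinates); the wrist camera has in their place "T_tool_cam" (4x4, takes a point from camera to tool coordinates, whose origin is the TCP and whose axes are the flange's). Camera axes: x right, y down, z forward; pixel columns grow to the right and rows downward; lengths in m; the calibration is good to about 2 mm. A picture is of the moment at which its call begins: read the wrist's pose just before it. camera_params takes no time and is no camera call.
- job_done(): hands the job in, once; it reports no verdict.
Trained networks look in the newest picture that a camera, given by its name, has taken for a name from the list of things; names that differ only in an ending like _2 or _b are one class to them, and where a whole thing is asked for, a point or a joint stands for the part that bears it (a point fixed in the world has none). Each returns a list of dicts, best first, with "p" (0 to 1); they miss things now and then, are a little off and sometimes report something else, mostly with a low value. They report only what shows in the picture. A call takes as long as a camera call. They do not tell look-alikes from the thing itself.
- boxes_of(camera, label): "box" ([left, top, width, height] in pixels, round what is visible of it).
The state is a dict: "time": time; "joint_pos": joint angles; "joint_vel": joint speeds; "joint_efforts": joint torques, N m; "tool_pos": TCP position; "tool_rot": TCP orientation; "contact_force": force on the tool from outside, world axes, zero at the start; "ft_torque": the same for the moment, N m; "gripper_width": opening from 0.0 (shut) to 1.0 (fully open).
Only numpy, scipy, OpenCV 4.12 (cv2) and the standard library are available. Lean on these libraries where they do the work, as an engineer would, in place of code of your own. Each camera call takes 0.05 s, during which the arm holds its last target. There are 200 camera calls.

TASK

The door of the little white specimen cabinet was taken off for cleaning and stands in the grey rest. Hang it back: gently lower both sockets together over the two upright hinge pins until it sits fully down, then swing it shut against the bumpers and let go. The hinge plate may have shifted sideways in its slots, so find the pins by feel and never press or knock the door hard against the cabinet or its hinge; leave the bottles, the cup and the timer where they are.

Things in the scene. Friction and masses are not known exactly. Their poses are not given: they have to be found in the camera images.
- cabinet: White open-fronted sheet cabinet, 120 deep (x) x 140 wide (y) x 176 mm high, fixed to the worktop. Origin: centre of its underside; x points from front to back (open front looks along -x, roughly to the robot; jambs' front face at x = -60 mm), y to the hinge side, z up. Steel hinge plate with two upright pintles (pins) on the jamb at the +y side; lower collar 18-28 mm, upper 110-120 mm up.
- hinge_mid (a point): Point at (-73, 74, 28) mm in the cabinet's frame (same axes): where the pintle axis meets the lower collar's top if the hinge plate stood at mid-slot. The plate is screwed firmly through sideways slots in the jamb: the true axis is anywhere up to 14 mm from here along the cabinet's y, either way, at the same x; it differs each time, is not reported and does not move during the work.
- upper_mid (a point): As hinge_mid but 92 mm higher: top of the upper collar at mid-slot. Each pintle is 8.6 mm in diameter and stands 18 mm above its collar (pin tops 46 and 138 mm above the worktop), blunt on top; collars 16 mm diameter, 10 mm high, joined to the plate (front face 10 mm behind the axis). Nothing stands on the outer (+y) and front (-x) sides of the pins.
- lip (a point): Middle of the front edge of the roof's lip, underside: (-78, -13, 168) mm in the cabinet's frame. The lip covers cabinet y = -70 to +44 mm, top 176 mm up. The shut door passes under it, so the door can be lowered on only while swung open by some 45 degrees or more (at 90 degrees the leaf stands straight out along the cabinet's -x from the hinge, its front face towards +y).
- bumper (a point): Midway between the two rubber bumpers that stop the shut door, on their front faces: (-68, -34, 85) mm in the cabinet's frame.
- leaf_center (a point): Centre of the loose door's panel: white, 8 mm thick (x) x 120 (y) x 150 mm high (z), 0.25-0.42 kg. Axes: z up, y along its width to the sockets, -x out of its front face; shut, they are parallel to the cabinet's. Steel knob on the front face at y = -42 mm, 45 mm above the centre, 18 mm diameter, reaching 22 mm out. Its top edge, 75 mm above the centre, can be pinched across the thickness from above.
- leaf_socket (a point): Lower end of the lower of two steel socket tubes on the door's hinge edge, on their common upright axis, (0, +72, -57) mm from leaf_center; door's axes. Each tube: outside diameter 17, inside 10.4, 22 mm long, open at both ends; the upper tube's lower end is 92 mm above this point. Fully seated, this point is on the lower collar's top, 28 mm above the worktop; it turns on the pins with light friction.
- leaf_free_edge (a point): Middle of the door's free edge, (0, -60, 0) mm from leaf_center; door's axes. Shut, it lies at cabinet x of about -72 mm.
- leaf: The door (see leaf_center); origin at the centre of the panel's lower edge, 75 mm below leaf_center, 10 mm above the worktop when seated.
- rest: Grey plastic rest, fixed to the worktop: base plate 90 (x) x 84 (y) x 10 mm high with two ribs along y, up to z = 46 mm, forming a groove 9.8 mm wide and 36 mm deep in which the door's panel stands upright on the base plate. Origin: centre of its underside. Lift the door straight up by 40 mm or more to clear it.
- bottle_a: White reagent bottle with grey cap, 43 mm wide, 70 mm high, standing in the cabinet; origin at centre of its underside. Bystander.
- bottle_b: Small white reagent bottle with yellow cap, 37 mm wide, 60 mm high, standing in the cabinet; origin at centre of its underside. Bystander.
- cup: Specimen cup with yellow lid, 64 mm wide, 66 mm high, on the worktop; origin at centre of its underside. Bystander.
- timer: White bench timer 66 x 66 x 19 mm lying on the worktop; origin at centre of its underside. Bystander.
- tall_bottle: White reagent bottle with green cap, 63 mm wide, 118 mm high, on the worktop; origin at centre of its underside. Bystander.
There are look-alikes about, which are no part of the job. There is more than one size of the cabinet; the one meant has the size given above. Leave any pink look-alike of the leaf alone.

How it is judged:
By the outcome, as a careful person would: the job done as asked, in the order asked, and still so for the second after the job is handed in, with the robot touching nothing.
It also fails if it takes over 67 s, if anything falls off the work surface, if the arm or the gripper's body presses on something with over 40 N, if the wrist force passes 120 N, or if a joint passes its speed limit or range.

## Working session

There is one attempt and no reset: what is moved stays moved. The work goes in short steps, Python scripts to look and compute and a tool call to move; the robot and the scene stay as the last step left them, time stands still between calls to the robot, and variables do not carry over. Pictures are saved under pics/ and viewed, about 8 in all and at most 12, crops included, and the job is handed in when it is done.

Besides the shell and the picture viewer there is one more tool, called after "Emit:" by a JSON object that holds its "name" and its "arguments", one argument or row to a line. step_arm: Moves the arm, as the interface text tells. Its arguments: {"type":"object","properties":{"steps":{"type":"array"},"claw":{"type":"number"}},"required":["steps"]}

```bash
mkdir -p pics; ls
cat > h.py <<'E'
import numpy as np,cv2
from plant import state,grab_frame,camera_params,job_done,boxes_of
from scipy.spatial.transform import Rotation as R
def T_tool(s):
    q=s['tool_rot'];T=np.eye(4);T[:3,:3]=R.from_quat([q[1],q[2],q[3],q[0]]).as_matrix();T[:3,3]=s['tool_pos'];return T
def grab(name):
    s=state();p,d=grab_frame(name);c=camera_params(name)
    E=np.array(c['extrinsics']) if 'extrinsics' in c else T_tool(s)@np.array(c['T_tool_cam'])
    return p,d,np.array(c['mtx']),E
def cloud(d,K,E):
    v,u=np.mgrid[:d.shape[0],:d.shape[1]]
    P=np.stack([(u-K[0,2])/K[0,0]*d,(v-K[1,2])/K[1,1]*d,d],-1)
    W=P@E[:3,:3].T+E[:3,3];W[d==0]=np.nan;return W
def proj(X,K,E):
    X=(np.atleast_2d(X)-E[:3,3])@E[:3,:3];return np.c_[X[:,0]/X[:,2]*K[0,0]+K[0,2],X[:,1]/X[:,2]*K[1,1]+K[1,2]]
E
python3 - <<'E'
from h import *
s=state();print(s)
for n in ['scene','side']:
    p,d,K,E=grab(n);np.savez(f'{n}.npz',p=p,d=d,K=K,E=E);cv2.imwrite(f'pics/{n}0.png',p[:,:,::-1])
    print(n,E.round(3).tolist(),K[0,0])
    for l in ['cabinet','leaf','rest','cup','timer','tall_bottle']:
        W=cloud(d,K,E)
        for b in boxes_of(n,l)[:3]:
            x,y,w,h=map(int,b['box']);print(l,round(b['p'],2),b['box'],W[y+h//2,min(x+w//2,639)].round(3))
E
```

```text
pics
{'time': 0.0, 'joint_pos': array([-1.31399057e+00,  5.33387369e-02,  1.61429905e+00,  1.12921378e-06,
        1.47598622e+00, -1.18994986e-01]), 'joint_vel': array([ 0.00273788,  0.00105639, -0.00232081,  0.00122435,  0.00054824,
       -0.00050105]), 'joint_efforts': array([-1.21643821e-03, -3.93693924e+01, -3.70175028e+01, -1.48644267e-04,
        7.16950977e-03, -7.68500740e-06]), 'tool_pos': array([ 0.22923063, -0.58077722,  0.23007123]), 'tool_rot': array([-1.01330683e-03,  9.82398107e-01,  1.86796485e-01, -6.93696580e-05]), 'contact_force': array([0.67564157, 0.51373159, 0.00113145]), 'ft_torque': array([ 0.02148269, -0.00687718, -0.0173387 ]), 'gripper_width': 0.998990187649623}
scene [[0.627, -0.316, 0.712, -0.515], [-0.779, -0.237, 0.581, -0.926], [-0.015, -0.919, -0.395, 0.718], [0.0, 0.0, 0.0, 1.0]] 518.6412686481516
cabinet 0.98 [333.0, 226.0, 76.3, 76.0] [ 0.625 -0.15   0.055]
cabinet 0.86 [397.3, 304.3, 57.9, 76.4] [ 0.393 -0.461  0.036]
leaf 0.87 [230.9, 211.3, 42.6, 51.4] [0.497 0.219 0.095]
rest 0.74 [243.8, 250.3, 35.0, 24.0] [0.491 0.181 0.018]
rest 0.52 [383.
[... 208 characters left out ...]
03, 0.658, -0.753, 1.051], [-0.015, -0.753, -0.658, 1.087], [0.0, 0.0, 0.0, 1.0]] 492.79266167728457
cabinet 0.92 [342.8, 151.9, 32.8, 45.9] [ 0.369 -0.427  0.109]
cabinet 0.68 [280.5, 182.0, 47.6, 72.7] [ 0.557 -0.136  0.139]
leaf 0.77 [353.9, 284.3, 22.6, 14.6] [0.39  0.17  0.138]
leaf 0.66 [319.4, 280.6, 12.3, 67.4] [0.493 0.26  0.157]
rest 0.95 [299.0, 312.5, 38.1, 37.7] [0.511 0.224 0.046]
rest 0.59 [277.1, 184.8, 51.2, 70.9] [ 0.56  -0.129  0.141]
cup 0.55 [331.1, 192.7, 17.0, 22.0] [ 0.44  -0.316  0.061]
cup 0.18 [314.7, 283.1, 13.7, 62.4] [0.505 0.21  0.094]
tall_bottle 0.65 [314.1, 283.0, 13.0, 60.4] [0.505 0.21  0.098]
tall_bottle 0.61 [231.4, 280.6, 24.8, 43.1] [0.715 0.153 0.084]
```

Run:
```python
import cv2
a=cv2.imread('pics/scene0.png')[180:400,190:480];b=cv2.imread('pics/side0.png')[130:370,210:410]
cv2.imwrite('pics/a.png',cv2.resize(a,None,fx=2.7,fy=2.7,interpolation=2));cv2.imwrite('pics/b.png',cv2.resize(b,None,fx=2.5,fy=2.5,interpolation=2))
```

```text
(no output)
```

View pics/a.png

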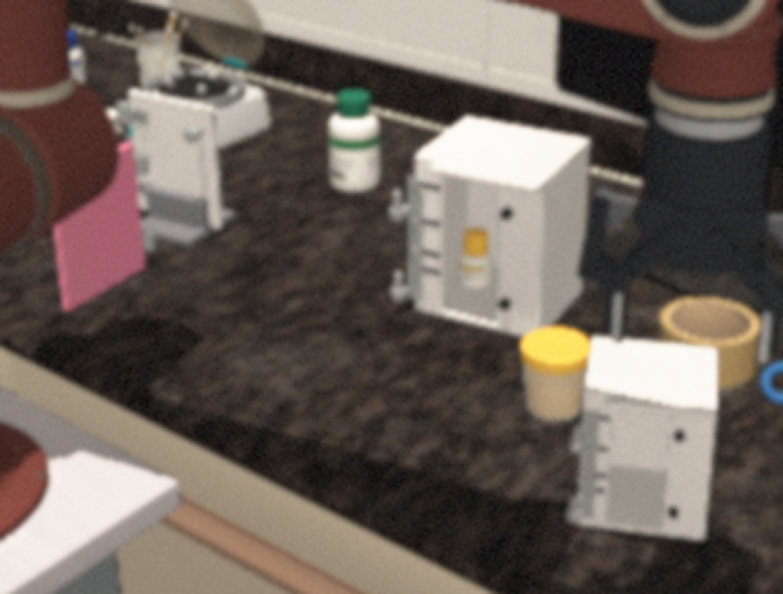

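View pics/b.png

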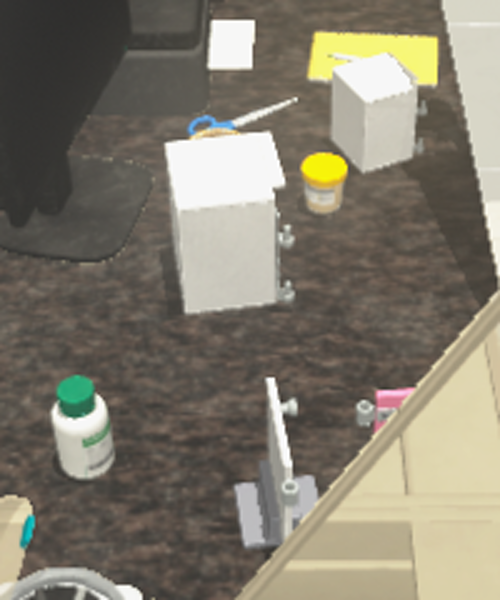

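The main cabinet (scene crop at 490,220) has its open front towards the robot and its pins on the left (+y). The small cabinet at lower right and the pink leaf are decoys. The white door stands in the rest at upper left of the scene crop, with its knob facing -x and its sockets at +y. Next I fit the poses.

Run:
```python
from h import *
def ransac(P,tol=.003,n=2000):
    rng=np.random.default_rng(0);best=None
    for _ in range(n):
        a,b=P[rng.choice(len(P),2,False)];t=b-a;L=np.hypot(*t)
        if L<.03: continue
        nn=np.array([-t[1],t[0]])/L;m=abs((P-a)@nn)<tol
        if best is None or m.sum()>best.sum(): best=m
    Q=P[best];c=Q.mean(0);d=np.linalg.svd(Q-c)[2][0];return best,c,d,(Q-c)@d
for nm in ['scene','side']:
    z=np.load(nm+'.npz');W=cloud(z['d'],z['K'],z['E']).reshape(-1,3);W=W[~np.isnan(W[:,0])]
    for lab,c,r,zl in [('cab',(.62,-.14),.14,(.02,.16)),('door',(.5,.215),.09,(.055,.155))]:
        S=W[(np.hypot(W[:,0]-c[0],W[:,1]-c[1])<r)&(W[:,2]>zl[0])&(W[:,2]<zl[1])][:,:2]
        print(nm,lab,len(S))
        for k in range(3):
            if len(S)<40:break
            m,cc,d,t=ransac(S);print('  n',m.sum(),'c',cc.round(4),'ang',np.degrees(np.arctan2(d[1],d[0])).round(1)%180,'span',np.percentile(t,[1,99]).round(3));S=S[~m]
    for lab,c,r,zz in [('roof',(.62,-.14),.16,(.165,.19)),('doortop',(.5,.215),.1,(.145,.18))]:
        S=W[(np.hypot(W[:,0]-c[0],W[:,1]-c[1])<r)&(W[:,2]>zz[0])&(W[:,2]<zz[1])]
        if len(S)>5:
            b=cv2.minAreaRect((S[:,:2]*1000).astype(np.float32));print(nm,lab,len(S),'z',np.median(S[:,2]).round(4),b)
print(camera_params('wrist'))
```

```text
scene cab 2073
  n 589 c [ 0.5133 -0.1751] ang 101.6 span [-0.045  0.072]
  n 485 c [ 0.6041 -0.2619] ang 9.800000000000011 span [-0.044  0.039]
  n 295 c [ 0.5791 -0.1309] ang 11.6 span [-0.079  0.047]
scene door 911
  n 618 c [0.5001 0.2084] ang 98.0 span [-0.058  0.076]
  n 178 c [0.4946 0.2143] ang 98.4 span [-0.068  0.065]
  n 83 c [0.5066 0.1942] ang 98.3 span [-0.043  0.091]
scene roof 1109 z 0.1759 ((567.5675048828125, -197.86497497558594), (146.46005249023438, 141.80593872070312), 9.231216430664062)
scene doortop 168 z 0.1545 ((501.9081726074219, 210.7349090576172), (14.856562614440918, 121.24703216552734), 8.633378028869629)
side cab 1490
  n 994 c [ 0.5638 -0.129 ] ang 9.5 span [-0.06  0.06]
  n 193 c [ 0.5534 -0.1259] ang 8.8 span [-0.058  0.067]
  n 158 c [ 0.5647 -0.1334] ang 9.5 span [-0.058  0.06 ]
side door 297
  n 210 c [0.5018 0.2293] ang 99.6 span [-0.077  0.063]
  n 48 c [0.4877 0.2312] ang 89.4 span [-0.07   0.057]
side roof 1217 z 0.1747 ((566.7452392578125, -200.08609008789062), (139.2147674560547, 152.7677764892578), 9.627120971679688)
side doortop 142 z 0.1586 ((501.3351135253906, 212.79122924804688), (8.22617244720459, 120.27064514160156), 8.179490089416504)
{'mtx': array([[429.50242186,   0.        , 316.96208099],
       [  0.        , 429.50242186, 233.07707497],
       [  0.        ,   0.        ,   1.        ]]), 'T_tool_cam': array([[-4.41592249e-04, -9.58465093e-01, -2.85209519e-01,
         7.35283757e-02],
       [ 9.99999890e-01, -4.69034143e-04,  2.79115999e-05,
         1.35633392e-04],
       [-1.60525297e-04, -2.85209475e-01,  9.58465195e-01,
        -1.43072004e-01],
       [ 0.00000000e+00,  0.00000000e+00,  0.00000000e+00,
         1.00000000e+00]])}
```

```bash
cat >> h.py <<'E'
def yaw(T): return np.degrees(np.arctan2(T[1,0],T[0,0]))
def plan(x,y,z,yw=None,n=8,vmax=48):
    "rows in tool axes toward a TCP target (m) and tool-x heading (deg), turning 8.5 deg/row at most"
    T=T_tool(state());y0=yaw(T);D=(np.array([x,y,z])-T[:3,3])*1000
    yw=y0 if yw is None else yw;dy=(yw-y0+180)%360-180
    n=int(max(n,np.ceil(np.abs(D).max()/vmax),np.ceil(abs(dy)/8.5)))
    rows=[]
    for k in range(n):
        a=np.radians(y0+dy*k/n);d=D/n
        rows.append([round(d[0]*np.cos(a)+d[1]*np.sin(a),1),round(d[0]*np.sin(a)-d[1]*np.cos(a),1),round(-d[2],1),round(-dy/n,2)])
    print(T[:3,3].round(4),round(y0,2),'dD',D.round(1),'dyaw',round(dy,2),'n',n)
    print(rows[:8],'+',rows[8:])
E
python3 -c "
from h import *
plan(.491,-.137,.27,98.3,12)"
```

```text
[ 0.2294 -0.5814  0.2314] 21.53 dD [261.6 444.4  38.6] dyaw 76.77 n 12
[[np.float64(33.9), np.float64(-26.4), np.float64(-3.2), np.float64(-6.4)], [np.float64(36.6), np.float64(-22.5), np.float64(-3.2), np.float64(-6.4)], [np.float64(38.9), np.float64(-18.3), np.float64(-3.2), np.float64(-6.4)], [np.float64(40.7), np.float64(-13.8), np.float64(-3.2), np.float64(-6.4)], [np.float64(42.0), np.float64(-9.2), np.float64(-3.2), np.float64(-6.4)], [np.float64(42.7), np.float64(-4.5), np.float64(-3.2), np.float64(-6.4)], [np.float64(43.0), np.float64(0.3), np.float64(-3.2), np.float64(-6.4)], [np.float64(42.7), np.float64(5.1), np.float64(-3.2), np.float64(-6.4)]] + [[np.float64(41.8), np.float64(9.8), np.float64(-3.2), np.float64(-6.4)], [np.float64(40.5), np.float64(14.4), np.float64(-3.2), np.float64(-6.4)], [np.float64(38.6), np.float64(18.8), np.float64(-3.2), np.float64(-6.4)], [np.float64(36.3), np.float64(23.0), np.float64(-3.2), np.float64(-6.4)]]
```

Emit:
{"name": "step_arm", "arguments": {
  "steps": [
    [34,-26,-8,-6.4],
    [37,-22,-8,-6.4],
    [39,-18,-8,-6.4],
    [41,-14,-6,-6.4],
    [42,-9,-4,-6.4],
    [43,-4,-3,-6.4],
    [43,0,-3,-6.4],
    [43,5,-3,-6.4]
  ],
  "claw": 100
}}

```text
time: 1.5
tool_pos: [0.4048, -0.2767, 0.2756]
tool_rot: [0.001, 0.798, 0.603, 0.001]
contact_force: [1.3, 0.2, 0.3]
gripper_width: 1.0
```

```bash
sed -i 's/rows.append(\(.*\))$/rows.append([float(q) for q in \1])/' h.py; python3 -c "
from h import *
plan(.491,-.137,.27,98.3,5)"
```

```text
[ 0.4048 -0.2767  0.2756] 74.19 dD [ 86.2 139.7  -5.6] dyaw 24.11 n 5
[[31.6, 9.0, 1.1, -4.82], [30.7, 11.6, 1.1, -4.82], [29.6, 14.1, 1.1, -4.82], [28.3, 16.6, 1.1, -4.82], [26.8, 18.9, 1.1, -4.82]] + []
```

Emit:
{"name": "step_arm", "arguments": {
  "steps": [
    [32,9,1,-4.8],
    [31,12,1,-4.8],
    [30,14,1,-4.8],
    [28,17,1,-4.8],
    [27,19,1,-4.8],
    [0,0,0,0],
    [0,0,0,0]
  ]
}}

```text
time: 2.2
tool_pos: [0.4955, -0.1246, 0.2732]
tool_rot: [0.004, 0.644, 0.765, 0.001]
contact_force: [-0.8, 1.3, 0.1]
gripper_width: 1.002
```

Run:
```python
from h import *
p,d,K,E=grab('wrist');np.savez('w1.npz',p=p,d=d,K=K,E=E);cv2.imwrite('pics/w1.png',p[:,:,::-1])
print(state()['tool_pos'],yaw(T_tool(state())))
th=np.radians(9.6);c,s=np.cos(th),np.sin(th);O=np.array([.5755,-.198])
f=lambda x,y,z:np.r_[O+[c*x-s*y,s*x+c*y],z]
print(proj([f(-.073,.074,.138),f(-.073,.074,.12),f(-.073,.074,.046),f(-.078,.044,.176),f(-.06,.07,.176)],K,E).round())
W=cloud(d,K,E).reshape(-1,3);W=W[~np.isnan(W[:,0])]
L=(W[:,:2]-O)@np.array([[c,-s],[s,c]])  # cab coords
for lo,hi in [(.122,.142),(.105,.1195),(.03,.048),(.015,.0275)]:
    m=(W[:,2]>lo)&(W[:,2]<hi)&(L[:,0]<-.063)&(L[:,0]>-.09)&(L[:,1]>.045)&(L[:,1]<.11)
    if m.sum(): print(lo,hi,m.sum(),np.percentile(L[m]*1000,[3,50,97],axis=0).round(1).tolist(),np.percentile(W[m,2],[5,95]).round(4))
m=(W[:,2]>.03)&(W[:,2]<.16)&(abs(L[:,0])<.055)&(abs(L[:,1]-.07)<.015)
Q=L[m];print('side',m.sum(),np.polyfit(Q[:,0],Q[:,1],1))
m=(W[:,2]>.17)&(W[:,2]<.18);r=L[m]*1000;print('roof',m.sum(),np.percentile(r,[.5,99.5],axis=0).round(1),np.median(W[m,2]),cv2.minAreaRect((W[m,:2]*1000).astype(np.float32)))
```

```text
[ 0.49542308 -0.12478478  0.27327816] 99.70955045804712
[[305. 234.]
 [305. 227.]
 [307. 204.]
 [296. 299.]
 [325. 259.]]
0.122 0.142 186 [[-72.8, 78.7], [-68.8, 83.4], [-64.7, 85.9]] [0.1236 0.1394]
0.105 0.1195 59 [[-76.3, 74.9], [-68.9, 88.5], [-63.1, 89.6]] [0.1117 0.1194]
0.03 0.048 106 [[-72.9, 78.1], [-68.9, 82.8], [-64.9, 85.9]] [0.0309 0.0473]
0.015 0.0275 36 [[-75.9, 76.9], [-70.3, 87.8], [-63.9, 89.3]] [0.0211 0.0274]
side 6801 [0.00131067 0.06901253]
roof 30983 [[-73.  -66.8]
 [ 62.3  69.3]] 0.17652449950349575 ((570.908203125, -199.52145385742188), (138.02359008789062, 141.25596618652344), 9.497238159179688)
```

View pics/w1.png

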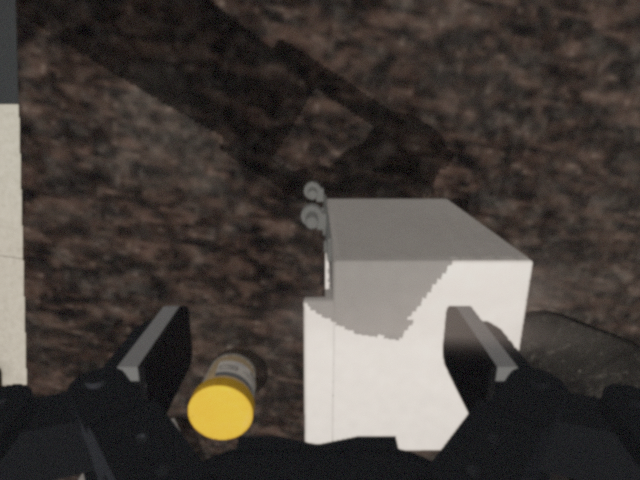

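Wrist view: the lower pin shows at (313,187) and the upper pin at (314,213), both standing off the +y jamb about 8 mm outward of mid-slot. Now on to the door.

```bash
python3 -c "
from h import *
plan(.5015,.212,.29,98.3,9)"
```

```text
[ 0.4954 -0.1248  0.2733] 99.71 dD [  6.1 336.8  16.7] dyaw -1.41 n 9
[[36.8, 7.0, -1.9, 0.16], [36.8, 6.9, -1.9, 0.16], [36.8, 6.8, -1.9, 0.16], [36.8, 6.7, -1.9, 0.16], [36.8, 6.6, -1.9, 0.16], [36.9, 6.5, -1.9, 0.16], [36.9, 6.4, -1.9, 0.16], [36.9, 6.3, -1.9, 0.16]] + [[36.9, 6.2, -1.9, 0.16]]
```

Emit:
{"name": "step_arm", "arguments": {
  "steps": [
    [41,7.5,-3,0.2],
    [41,7.5,-3,0.2],
    [41,7.5,-3,0.2],
    [41,7.5,-2,0.2],
    [41,7.5,-2,0.2],
    [41,7.5,-2,0.2],
    [41,7.5,-2,0.2],
    [41,7.5,0,0]
  ]
}}

```text
time: 3.05
tool_pos: [0.508, 0.2053, 0.2907]
tool_rot: [0.007, 0.666, 0.746, 0.001]
contact_force: [0.6, 0.1, -0.4]
gripper_width: 1.0
```

Emit:
{"name": "step_arm", "arguments": {
  "steps": [
    [0,0,0,0],
    [0,0,0,0]
  ]
}}

```text
time: 3.25
tool_pos: [0.5081, 0.2073, 0.2907]
tool_rot: [0.006, 0.666, 0.746, 0.002]
contact_force: [-0.8, -0.2, -0.6]
gripper_width: 1.002
```

Run:
```python
from h import *
p,d,K,E=grab('wrist');np.savez('w2.npz',p=p,d=d,K=K,E=E);cv2.imwrite('pics/w2.png',p[:,:,::-1])
T=T_tool(state());print(T[:3,3],yaw(T))
W=cloud(d,K,E).reshape(-1,3);W=W[~np.isnan(W[:,0])]
L=(W[:,:2]-T[:2,3])@T[:2,:2]
for lo,hi in [(.154,.167),(.1,.15)]:
    m=(W[:,2]>lo)&(W[:,2]<hi)&(np.hypot(*(W[:,:2]-[.5,.213]).T)<.1)
    print(lo,m.sum(),np.median(W[m,2]),cv2.minAreaRect((W[m,:2]*1000).astype(np.float32)),'tool',cv2.minAreaRect((L[m]*1000).astype(np.float32)))
```

```text
[0.50805931 0.20703591 0.2905792 ] 96.50726114715022
0.154 2157 0.16043641719824075 ((504.7151184082031, 209.35072326660156), (8.020100593566895, 119.77133178710938), 8.254380226135254) tool ((2.678955078125, -3.05995512008667), (8.019655227661133, 119.76809692382812), 88.25725555419922)
0.1 1402 0.13561602070374823 ((456.76434326171875, 217.50241088867188), (104.731689453125, 132.52548217773438), 6.477797031402588) tool ((16.215511322021484, -49.77424621582031), (132.5215301513672, 104.72562408447266), 0.03380575031042099)
```

View pics/w2.png

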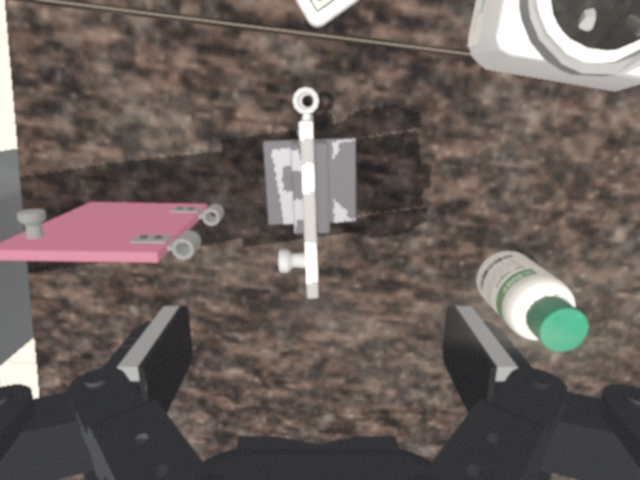

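Wrist view: the door's top edge runs along column ≈309 (rows 115–295). The upper socket is at (306,100) and the knob at (290,262), facing the pink leaf on the left, which stays clear. The wrist camera sits about 3 mm off in x against the two fixed cameras.

```bash
cat >> h.py <<'E'
def st():
    S=state();T=T_tool(S);print('t',round(S['time'],2),'p',T[:3,3].round(4),'yaw',round(yaw(T),2),'zaxis mrad',(T[:2,2]*1000).round(1),'F',S['contact_force'].round(1),'M',S['ft_torque'].round(2),'g',round(S['gripper_width'],3))
E
python3 -c "
from h import *
st();plan(.503,.2105,.19,98.3,7)"
```

```text
t 3.3 p [0.5081 0.207  0.2906] yaw 96.51 zaxis mrad [11.5 -5.8] F [-0.5 -0.4  0.4] M [0.05 0.03 0.01] g 0.999
[0.5081 0.207  0.2906] 96.51 dD [  -5.1    3.5 -100.6] dyaw 1.79 n 7
[[0.6, -0.7, 14.4, -0.26], [0.6, -0.7, 14.4, -0.26], [0.6, -0.7, 14.4, -0.26], [0.6, -0.7, 14.4, -0.26], [0.6, -0.7, 14.4, -0.26], [0.6, -0.6, 14.4, -0.26], [0.6, -0.6, 14.4, -0.26]] + []
```

Emit:
{"name": "step_arm", "arguments": {
  "steps": [
    [1,-0.7,17,-0.3],
    [1,-0.7,17,-0.3],
    [1,-0.7,17,-0.3],
    [1,-0.7,17,-0.3],
    [0.5,-0.7,17,-0.3],
    [0.5,-0.7,15,-0.3],
    [0,0,0,0],
    [0,0,0,0]
  ]
}}

```text
time: 4.1
tool_pos: [0.5036, 0.1993, 0.1795]
tool_rot: [0.006, 0.66, 0.751, -0.001]
contact_force: [0.0, -0.4, 1.0]
gripper_width: 1.004
```

```bash
python3 -c "
from h import *
st();plan(.503,.2105,.138,98.3,7)
p,d,K,E=grab('wrist');cv2.imwrite('pics/w3.png',p[:,:,::-1])
T=T_tool(state());W=cloud(d,K,E).reshape(-1,3);W=W[~np.isnan(W[:,0])]
m=(W[:,2]>.154)&(W[:,2]<.167)&(np.hypot(*(W[:,:2]-[.5,.213]).T)<.1)
P=(W[m]-T[:3,3])@T[:3,:3]*1000;print(m.sum(),np.median(P,0),cv2.minAreaRect(P[:,:2].astype(np.float32)),cv2.minAreaRect(1000*W[m][:,:2].astype(np.float32)))"
```

```text
t 4.1 p [0.5036 0.1993 0.1795] yaw 97.41 zaxis mrad [ 7.2 -8.9] F [ 0.  -0.4  1. ] M [ 0.    0.02 -0.05] g 1.004
[0.5036 0.1993 0.1795] 97.41 dD [ -0.6  11.2 -41.5] dyaw 0.89 n 7
[[1.6, 0.1, 5.9, -0.13], [1.6, 0.1, 5.9, -0.13], [1.6, 0.1, 5.9, -0.13], [1.6, 0.1, 5.9, -0.13], [1.6, 0.1, 5.9, -0.13], [1.6, 0.1, 5.9, -0.13], [1.6, 0.1, 5.9, -0.13]] + []
5510 [19.25930865  2.28066311 18.95313515] ((9.641468048095703, 2.4701783657073975), (8.052472114562988, 120.5321273803711), 89.18682098388672) ((504.8514709472656, 209.0726318359375), (8.058156967163086, 120.54012298583984), 8.23786735534668)
```

Emit:
{"name": "step_arm", "arguments": {
  "steps": [
    [0,0,-40,0],
    [0,0,-40,0],
    [0,0,0,0],
    [0,0,0,0]
  ]
}}

```text
time: 4.55
tool_pos: [0.5037, 0.1996, 0.2643]
tool_rot: [0.006, 0.66, 0.751, 0.0]
contact_force: [-0.4, 0.8, -0.1]
gripper_width: 0.999
```

```bash
python3 -c "
from h import *
st()"
```

```text
t 4.55 p [0.5037 0.1996 0.2643] yaw 97.36 zaxis mrad [ 9.8 -8.4] F [-0.4  0.8 -0.1] M [-0.02 -0.02 -0.03] g 0.999
```

Emit:
{"name": "step_arm", "arguments": {
  "steps": [
    [0,0,10,0],
    [0,0,10,0],
    [0,0,10,0],
    [0,0,10,0],
    [0,0,10,0],
    [0,0,10,0],
    [0,0,10,0],
    [0,0,0,0]
  ]
}}

```text
time: 5.35
tool_pos: [0.5011, 0.1981, 0.1817]
tool_rot: [0.004, 0.66, 0.751, -0.004]
contact_force: [-0.5, -0.3, 0.3]
gripper_width: 0.999
```

```bash
python3 -c "
from h import *
st()"
```

```text
t 5.35 p [0.5011 0.1981 0.1817] yaw 97.35 zaxis mrad [  0.1 -10.8] F [-0.5 -0.3  0.3] M [ 0.    0.02 -0.01] g 0.999
```

Emit:
{"name": "step_arm", "arguments": {
  "steps": [
    [0,0,-40,0],
    [0,0,-40,0],
    [0,0,0,0],
    [0,0,0,8],
    [0,0,0,8],
    [0,0,0,8],
    [0,0,0,8],
    [0,0,0,0]
  ]
}}

```text
time: 6.15
tool_pos: [0.5015, 0.1991, 0.2636]
tool_rot: [0.005, 0.847, 0.531, -0.002]
contact_force: [-0.5, 0.1, -0.1]
gripper_width: 1.001
```

```bash
python3 -c "
from h import *
st()"
```

```text
t 6.15 p [0.5015 0.1991 0.2636] yaw 64.14 zaxis mrad [  0.9 -10.5] F [-0.5  0.1 -0.1] M [0.02 0.03 0.03] g 1.001
```

Emit:
{"name": "step_arm", "arguments": {
  "steps": [
    [0,0,0,-4],
    [0,0,0,-4],
    [0,0,0,-4],
    [0,0,0,-4],
    [0,0,0,-4],
    [0,0,0,-4],
    [0,0,0,-4],
    [0,0,0,-4]
  ]
}}

```text
time: 6.95
tool_pos: [0.5013, 0.199, 0.2613]
tool_rot: [0.003, 0.649, 0.76, -0.004]
contact_force: [-0.4, -0.3, -0.1]
gripper_width: 1.003
```

```bash
python3 -c "
from h import *
st()"
```

```text
t 6.95 p [0.5013 0.199  0.2613] yaw 99.01 zaxis mrad [ -0.  -10.8] F [-0.4 -0.3 -0.1] M [-0.03  0.02  0.02] g 1.003
```

Emit:
{"name": "step_arm", "arguments": {
  "steps": [
    [-10,0,0,0],
    [-10,0,0,0],
    [-10,0,0,0],
    [-10,0,0,0],
    [-10,0,0,0],
    [-10,0,0,0],
    [-10,0,0,0],
    [0,0,0,0]
  ]
}}

```text
time: 7.75
tool_pos: [0.5135, 0.1225, 0.2616]
tool_rot: [0.004, 0.649, 0.761, -0.004]
contact_force: [-0.1, -0.0, 0.4]
gripper_width: 0.999
```

```bash
python3 -c "
from h import *
st()"
```

```text
t 7.75 p [0.5135 0.1225 0.2616] yaw 99.08 zaxis mrad [ -0.  -11.7] F [-0.1 -0.   0.4] M [0.02 0.05 0.01] g 0.999
```

Emit:
{"name": "step_arm", "arguments": {
  "steps": [
    [45,0,0,0],
    [45,0,0,0],
    [0,0,0,0]
  ]
}}

```text
time: 8.05
tool_pos: [0.5, 0.2121, 0.2608]
tool_rot: [0.004, 0.651, 0.759, -0.004]
contact_force: [-1.5, -1.6, -0.6]
gripper_width: 0.999
```

```bash
python3 -c "
from h import *
st()"
```

```text
t 8.05 p [0.5    0.2121 0.2608] yaw 98.74 zaxis mrad [  0.8 -10.7] F [-1.5 -1.6 -0.6] M [ 0.   -0.02 -0.01] g 0.999
```

Emit:
{"name": "step_arm", "arguments": {
  "steps": [
    [0,0,-10,0],
    [0,0,-10,0],
    [0,0,-10,0],
    [0,0,-10,0],
    [0,0,-10,0],
    [0,0,-10,0],
    [0,0,-10,0],
    [0,0,-10,0]
  ]
}}

```text
time: 8.85
tool_pos: [0.5006, 0.2104, 0.3483]
tool_rot: [0.004, 0.652, 0.758, -0.004]
contact_force: [0.5, 1.2, -0.4]
gripper_width: 0.998
```

```bash
python3 -c "
from h import *
st()"
```

```text
t 8.85 p [0.5006 0.2104 0.3483] yaw 98.57 zaxis mrad [  2.  -11.3] F [ 0.5  1.2 -0.4] M [-0.01 -0.01  0.  ] g 0.998
```

Emit:
{"name": "step_arm", "arguments": {
  "steps": [
    [0,0,48,0],
    [0,0,48,0],
    [0,0,48,0],
    [0,0,0,0]
  ]
}}

```text
time: 9.25
tool_pos: [0.5047, 0.2097, 0.2085]
tool_rot: [0.008, 0.652, 0.758, 0.001]
contact_force: [-0.4, -0.6, -1.3]
gripper_width: 1.001
```

```bash
python3 -c "
from h import *
st();plan(.503,.2105,.138,98.3,3)"
```

```text
t 9.25 p [0.5047 0.2097 0.2085] yaw 98.56 zaxis mrad [13.7 -8. ] F [-0.4 -0.6 -1.3] M [ 0.03  0.11 -0.  ] g 1.001
[0.5047 0.2097 0.2085] 98.56 dD [ -1.7   0.8 -70.5] dyaw -0.26 n 3
[[0.3, -0.5, 23.5, 0.09], [0.3, -0.5, 23.5, 0.09], [0.3, -0.5, 23.5, 0.09]] + []
```

Emit:
{"name": "step_arm", "arguments": {
  "steps": [
    [0,0,9,0],
    [0,0,9,0],
    [0,0,9,0],
    [0,0,9,0],
    [0,0,9,0],
    [0,0,9,0],
    [0,0,0,0]
  ]
}}

```text
time: 9.95
tool_pos: [0.5114, 0.211, 0.1615]
tool_rot: [0.012, 0.652, 0.758, 0.008]
contact_force: [-0.3, 0.0, -1.3]
gripper_width: 1.003
```

Run:
```python
from h import *
st();plan(.503,.2105,.138,98.3,3)
p,d,K,E=grab('wrist');cv2.imwrite('pics/w4.png',p[:,:,::-1])
```

```text
t 9.95 p [0.5114 0.211  0.1615] yaw 98.57 zaxis mrad [28.  -4.2] F [-0.3  0.  -1.3] M [ 0.01  0.04 -0.04] g 1.003
[0.5114 0.211  0.1615] 98.57 dD [ -8.4  -0.5 -23.5] dyaw -0.27 n 3
[[0.3, -2.8, 7.8, 0.09], [0.3, -2.8, 7.8, 0.09], [0.2, -2.8, 7.8, 0.09]] + []
```

View pics/w4.png

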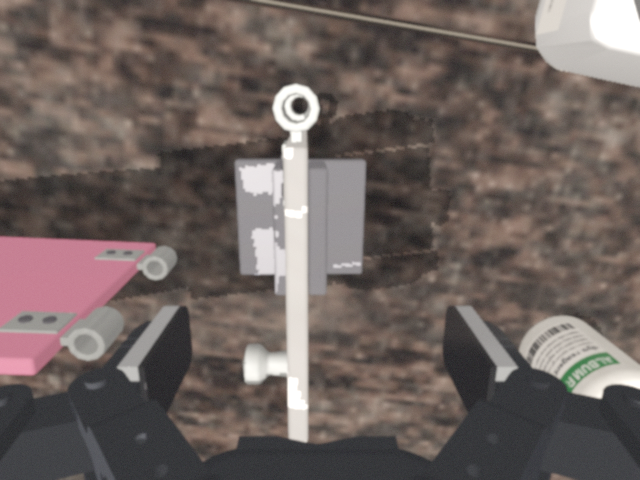

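Emit:
{"name": "step_arm", "arguments": {
  "steps": [
    [0,0,-40,0],
    [0,0,-40,0],
    [0,0,0,0],
    [0,0,0,0],
    [0,0,0,0],
    [0,0,0,0]
  ]
}}

```text
time: 10.6
tool_pos: [0.5088, 0.2112, 0.2434]
tool_rot: [0.012, 0.652, 0.758, 0.007]
contact_force: [0.2, 0.6, 0.1]
gripper_width: 0.997
```

```bash
python3 -c "
from h import *
st()"
```

```text
t 10.6 p [0.5088 0.2112 0.2434] yaw 98.56 zaxis mrad [26.6 -4.6] F [0.2 0.6 0.1] M [-0.    0.02 -0.01] g 0.997
```

Emit:
{"name": "step_arm", "arguments": {
  "steps": [
    [0,0,0,0],
    [0,0,0,0],
    [0,0,0,0],
    [0,0,0,0]
  ]
}}

```text
time: 11.0
tool_pos: [0.5073, 0.2108, 0.2396]
tool_rot: [0.01, 0.652, 0.758, 0.004]
contact_force: [-0.4, 1.1, 0.8]
gripper_width: 0.998
```

```bash
python3 -c "
from h import *
st()"
```

```text
t 11.0 p [0.5073 0.2108 0.2396] yaw 98.56 zaxis mrad [20.6 -6.1] F [-0.4  1.1  0.8] M [ 0.02  0.03 -0.  ] g 0.998
```

Emit:
{"name": "step_arm", "arguments": {
  "steps": [
    [0,0,6,0],
    [0,0,6,0],
    [0,0,6,0],
    [0,0,6,0],
    [0,0,6,0],
    [0,0,6,0],
    [0,0,6,0],
    [0,0,6,0]
  ]
}}

```text
time: 11.8
tool_pos: [0.5081, 0.2104, 0.1871]
tool_rot: [0.01, 0.652, 0.758, 0.004]
contact_force: [0.2, 0.3, -0.1]
gripper_width: 0.998
```

```bash
python3 -c "
from h import *
st();plan(.503,.2105,.138,98.3,4)"
```

```text
t 11.8 p [0.5081 0.2104 0.1871] yaw 98.56 zaxis mrad [20.1 -6.3] F [ 0.2  0.3 -0.1] M [-0.08 -0.01 -0.02] g 0.998
[0.5081 0.2104 0.1871] 98.56 dD [ -5.1   0.1 -49.1] dyaw -0.26 n 4
[[0.2, -1.3, 12.3, 0.07], [0.2, -1.3, 12.3, 0.07], [0.2, -1.3, 12.3, 0.07], [0.2, -1.3, 12.3, 0.07]] + []
```

Emit:
{"name": "step_arm", "arguments": {
  "steps": [
    [0,0,-48,0],
    [0,0,-48,0],
    [0,0,0,0],
    [0,0,0,0],
    [0,0,0,0],
    [0,0,0,0],
    [0,0,0,0],
    [0,0,0,0]
  ]
}}

```text
time: 12.6
tool_pos: [0.5026, 0.2099, 0.2755]
tool_rot: [0.005, 0.652, 0.758, -0.002]
contact_force: [0.0, -0.0, -0.8]
gripper_width: 0.999
```

```bash
python3 -c "
from h import *
st()"
```

```text
t 12.6 p [0.5026 0.2099 0.2755] yaw 98.56 zaxis mrad [  5.  -10.4] F [ 0.  -0.  -0.8] M [ 0.02 -0.01  0.05] g 0.999
```

Emit:
{"name": "step_arm", "arguments": {
  "steps": [
    [0,0,0,0],
    [0,0,0,0],
    [0,0,0,0],
    [0,0,0,0],
    [0,0,0,0]
  ]
}}

```text
time: 13.1
tool_pos: [0.502, 0.2097, 0.2736]
tool_rot: [0.004, 0.652, 0.758, -0.003]
contact_force: [-0.4, -0.5, 0.0]
gripper_width: 0.999
```

```bash
python3 -c "
from h import *
st();plan(.503,.2105,.138,98.3,4)"
```

```text
t 13.1 p [0.502  0.2097 0.2736] yaw 98.56 zaxis mrad [  2.2 -11.1] F [-0.4 -0.5  0. ] M [-0.01 -0.01  0.01] g 0.999
[0.502  0.2097 0.2736] 98.56 dD [   1.     0.8 -135.6] dyaw -0.26 n 4
[[0.2, 0.3, 33.9, 0.06], [0.2, 0.3, 33.9, 0.06], [0.2, 0.3, 33.9, 0.06], [0.2, 0.3, 33.9, 0.06]] + []
```

Emit:
{"name": "step_arm", "arguments": {
  "steps": [
    [0.1,0.1,14,0],
    [0.1,0.1,16,0],
    [0.1,0.1,16,0],
    [0.1,0.1,16,0],
    [0.1,0.1,16,0],
    [0.1,0.1,16,0],
    [0.1,0.1,14,0],
    [0.1,0.1,14,0]
  ]
}}

```text
time: 13.9
tool_pos: [0.5008, 0.2086, 0.1388]
tool_rot: [0.003, 0.652, 0.758, -0.005]
contact_force: [0.1, -0.6, -0.2]
gripper_width: 0.999
```

Run:
```python
from h import *
st();plan(.503,.2105,.138,98.3,3)
p,d,K,E=grab('wrist')
T=T_tool(state());W=cloud(d,K,E).reshape(-1,3);W=W[~np.isnan(W[:,0])]
m=(W[:,2]>.152)&(W[:,2]<.167)&(np.hypot(*(W[:,:2]-[.5,.213]).T)<.1)
P=(W[m]-T[:3,3])@T[:3,:3]*1000;print(m.sum(),np.median(P,0),cv2.minAreaRect(P[:,:2].astype(np.float32)))
```

```text
t 13.9 p [0.5008 0.2086 0.1388] yaw 98.56 zaxis mrad [ -1.6 -12.1] F [ 0.1 -0.6 -0.2] M [ 0.01  0.01 -0.01] g 0.999
[0.5008 0.2086 0.1388] 98.56 dD [ 2.2  1.9 -0.8] dyaw -0.26 n 3
[[0.5, 0.8, 0.3, 0.09], [0.5, 0.8, 0.3, 0.09], [0.5, 0.8, 0.3, 0.09]] + []
10283 [ 10.37401282   5.7862075  -25.05119604] ((4.377439498901367, 3.0895767211914062), (85.14340209960938, 81.77149200439453), 47.016876220703125)
```

Emit:
{"name": "step_arm", "arguments": {
  "steps": [
    [0.6,0.8,3,0],
    [0.6,0.8,3,0],
    [0.6,0.8,4,0],
    [0,0,0,0],
    [0,0,0,0],
    [0,0,0,0]
  ],
  "claw": 22
}}

```text
time: 14.55
tool_pos: [0.5022, 0.2106, 0.1256]
tool_rot: [0.002, 0.652, 0.758, -0.006]
contact_force: [-0.4, -0.5, 0.9]
gripper_width: 0.216
```

Run:
```python
from h import *
st()
p,d,K,E=grab('wrist');cv2.imwrite('pics/w5.png',p[:,:,::-1][150:])
```

```text
t 14.55 p [0.5022 0.2106 0.1256] yaw 98.56 zaxis mrad [ -4.5 -12.9] F [-0.4 -0.5  0.9] M [0.03 0.01 0.02] g 0.216
```

View pics/w5.png

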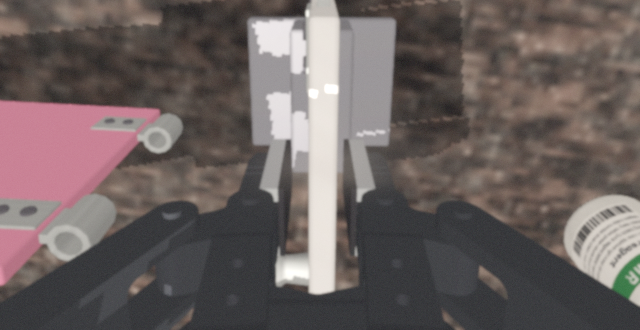

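Emit:
{"name": "step_arm", "arguments": {
  "steps": [
    [0,0.3,-12,0],
    [0,0.3,-12,0],
    [0,0.3,-12,0],
    [0,0.3,-12,0],
    [0,0.3,-12,0],
    [0,0,-12,0]
  ],
  "claw": 60
}}

```text
time: 15.2
tool_pos: [0.5045, 0.2119, 0.2049]
tool_rot: [0.003, 0.652, 0.758, -0.006]
contact_force: [-0.0, -0.1, -0.5]
gripper_width: 0.603
```

```bash
python3 -c "
from h import *
st()"
```

```text
t 15.2 p [0.5045 0.2119 0.2049] yaw 98.56 zaxis mrad [ -2.6 -12.3] F [-0.  -0.1 -0.5] M [-0.01 -0.02  0.01] g 0.603
```

Emit:
{"name": "step_arm", "arguments": {
  "steps": [
    [0,0,37,0],
    [0,0,36,0],
    [0,0,0,0]
  ]
}}

```text
time: 15.5
tool_pos: [0.5088, 0.2123, 0.1386]
tool_rot: [0.007, 0.652, 0.758, -0.0]
contact_force: [-0.9, 0.1, -1.0]
gripper_width: 0.602
```

```bash
python3 -c "
from h import *
st();plan(.504,.2105,.127,98.3,4)"
```

```text
t 15.5 p [0.5088 0.2123 0.1386] yaw 98.56 zaxis mrad [ 9.8 -9. ] F [-0.9  0.1 -1. ] M [-0.03 -0.01 -0.03] g 0.602
[0.5088 0.2123 0.1386] 98.56 dD [ -4.8  -1.8 -11.6] dyaw -0.26 n 4
[[-0.3, -1.3, 2.9, 0.07], [-0.3, -1.3, 2.9, 0.07], [-0.3, -1.3, 2.9, 0.07], [-0.3, -1.3, 2.9, 0.07]] + []
```

Emit:
{"name": "step_arm", "arguments": {
  "steps": [
    [-0.5,-2.7,6,0],
    [-0.5,-2.7,7,0],
    [0,-1.5,1,0]
  ],
  "claw": 25
}}

```text
time: 15.8
tool_pos: [0.5037, 0.2106, 0.1279]
tool_rot: [0.008, 0.652, 0.758, 0.001]
contact_force: [-0.1, 0.2, -0.4]
gripper_width: 0.249
```

Run:
```python
from h import *
st();plan(.504,.2105,.127,98.3,2)
p,d,K,E=grab('wrist');cv2.imwrite('pics/w6.png',p[:,:,::-1][150:])
g=p[330,250:400].mean(1).astype(int);print(g.tolist())
```

```text
t 15.8 p [0.5037 0.2106 0.1279] yaw 98.56 zaxis mrad [13.7 -7.9] F [-0.1  0.2 -0.4] M [0.01 0.   0.02] g 0.249
[0.5037 0.2106 0.1279] 98.56 dD [ 0.3 -0.1 -0.9] dyaw -0.26 n 2
[[-0.1, 0.2, 0.5, 0.13], [-0.1, 0.2, 0.5, 0.13]] + []
[64, 64, 65, 68, 70, 79, 105, 135, 152, 158, 159, 158, 159, 157, 157, 158, 159, 157, 159, 159, 158, 161, 160, 149, 131, 96, 78, 74, 73, 75, 71, 72, 72, 69, 70, 72, 73, 80, 83, 94, 101, 103, 102, 104, 104, 106, 103, 108, 112, 111, 114, 117, 118, 116, 127, 149, 184, 206, 215, 219, 222, 224, 226, 225, 226, 226, 224, 226, 225, 226, 225, 225, 225, 225, 224, 225, 225, 224, 223, 219, 216, 210, 194, 166, 140, 127, 122, 122, 119, 120, 119, 120, 121, 120, 119, 117, 101, 89, 87, 84, 86, 84, 85, 85, 85, 83, 84, 86, 87, 106, 136, 152, 157, 160, 160, 158, 158, 161, 159, 157, 157, 156, 157, 155, 156, 156, 150, 132, 109, 84, 80, 77, 74, 74, 75, 77, 75, 74, 75, 75, 72, 73, 72, 73, 69, 74, 75, 79, 83, 87]
```

Emit:
{"name": "step_arm", "arguments": {
  "steps": [
    [0,0.3,-40,0],
    [0,0.3,-30,0],
    [0,0,0,0],
    [0,0,0,0],
    [0,0,0,0],
    [0,0,0,0]
  ],
  "claw": 50
}}

```text
time: 16.45
tool_pos: [0.503, 0.2113, 0.2014]
tool_rot: [0.008, 0.652, 0.758, 0.002]
contact_force: [-0.0, -0.4, -0.2]
gripper_width: 0.497
```

```bash
python3 -c "
from h import *
st();plan(.504,.2105,.127,98.3,6)"
```

```text
t 16.45 p [0.503  0.2113 0.2014] yaw 98.57 zaxis mrad [15.2 -7.4] F [-0.  -0.4 -0.2] M [-0.01 -0.02 -0.03] g 0.497
[0.503  0.2113 0.2014] 98.57 dD [  1.   -0.8 -74.4] dyaw -0.27 n 6
[[-0.2, 0.1, 12.4, 0.04], [-0.2, 0.1, 12.4, 0.04], [-0.2, 0.1, 12.4, 0.04], [-0.2, 0.1, 12.4, 0.04], [-0.2, 0.1, 12.4, 0.04], [-0.2, 0.1, 12.4, 0.04]] + []
```

Emit:
{"name": "step_arm", "arguments": {
  "steps": [
    [0,0.3,0,0],
    [0,0.3,0,0],
    [0,0.3,0,0],
    [0,0.3,12,0],
    [0,0.3,12,0],
    [0,0.3,12,0],
    [0,0.3,12,0],
    [0,0.3,12,0]
  ]
}}

```text
time: 17.25
tool_pos: [0.5046, 0.2106, 0.1331]
tool_rot: [0.007, 0.652, 0.758, -0.0]
contact_force: [0.1, 0.5, 0.0]
gripper_width: 0.498
```

```bash
python3 -c "
from h import *
st();plan(.504,.2105,.127,98.3,2)"
```

```text
t 17.25 p [0.5046 0.2106 0.1331] yaw 98.56 zaxis mrad [10.2 -8.8] F [0.1 0.5 0. ] M [-0.01  0.04  0.01] g 0.498
[0.5046 0.2106 0.1331] 98.56 dD [-0.6 -0.1 -6.1] dyaw -0.26 n 2
[[-0.0, -0.3, 3.0, 0.13], [-0.0, -0.3, 3.0, 0.13]] + []
```

Emit:
{"name": "step_arm", "arguments": {
  "steps": [
    [0,-0.1,3,0.1],
    [0,0,3,0.1],
    [0,0,0,0],
    [0,0,0,0],
    [0,0,0,0],
    [0,0,0,0]
  ],
  "claw": 0
}}

```text
time: 17.85
tool_pos: [0.5028, 0.21, 0.1228]
tool_rot: [0.005, 0.654, 0.757, -0.002]
contact_force: [0.1, 0.3, -2.7]
gripper_width: 0.081
```

```bash
python3 -c "
from h import *
st()"
```

```text
t 17.85 p [0.5028 0.21   0.1228] yaw 98.34 zaxis mrad [  4.8 -10.3] F [ 0.1  0.3 -2.7] M [ 0.02 -0.07 -0.  ] g 0.081
```

Emit:
{"name": "step_arm", "arguments": {
  "steps": [
    [0,0,-6,0],
    [0,0,-10,0],
    [0,0,-10,0],
    [0,0,-10,0],
    [0,0,-10,0],
    [0,0,-10,0],
    [0,0,-10,0],
    [0,0,-10,0]
  ]
}}

```text
time: 18.65
tool_pos: [0.5021, 0.2109, 0.206]
tool_rot: [0.005, 0.654, 0.757, -0.002]
contact_force: [0.1, -0.3, -2.8]
gripper_width: 0.087
```

Run:
```python
from h import *
st()
p,d,K,E=grab('wrist');np.savez('w7.npz',p=p,d=d,K=K,E=E);cv2.imwrite('pics/w7.png',p[:,:,::-1])
T=T_tool(state());W=cloud(d,K,E).reshape(-1,3);W=W[~np.isnan(W[:,0])]
P=(W-T[:3,3])@T[:3,:3]*1000
for lo,hi in [(-45,-20),(-20,10),(10,100)]:
    m=(P[:,2]>lo)&(P[:,2]<hi)&(P[:,0]>61)&(P[:,0]<95)&(abs(P[:,1])<20)
    if m.sum():print(lo,hi,m.sum(),np.percentile(P[m],[1,50,99],axis=0).round(1).tolist())
c=proj(T[:3,3]+T[:3,:3]@np.array([.072,0,-.005]),K,E);print(c)
plan(.43,.0,.2,10,10)
```

```text
t 18.65 p [0.5021 0.2109 0.206 ] yaw 98.35 zaxis mrad [  5.5 -10. ] F [ 0.1 -0.3 -2.8] M [ 0.02  0.01 -0.06] g 0.087
-45 -20 1 [[64.2, 0.1, -20.3], [64.2, 0.1, -20.3], [64.2, 0.1, -20.3]]
-20 10 2194 [[61.5, -8.1, -19.4], [70.3, -0.3, -17.8], [78.6, 7.5, 1.3]]
10 100 480 [[62.8, -7.7, 72.5], [68.5, -0.5, 74.1], [77.3, 6.7, 93.7]]
[[317.65888065 107.23658643]]
[0.5032 0.2112 0.2084] 98.35 dD [ -73.2 -211.2   -8.4] dyaw -88.35 n 11
[[-18.0, -9.4, 0.8, 8.03], [-19.2, -6.8, 0.8, 8.03], [-19.9, -4.0, 0.8, 8.03], [-20.3, -1.2, 0.8, 8.03], [-20.3, 1.6, 0.8, 8.03], [-19.8, 4.5, 0.8, 8.03], [-19.0, 7.2, 0.8, 8.03], [-17.8, 9.8, 0.8, 8.03]] + [[-16.3, 12.2, 0.8, 8.03], [-14.4, 14.3, 0.8, 8.03], [-12.3, 16.2, 0.8, 8.03]]
```

View pics/w7.png

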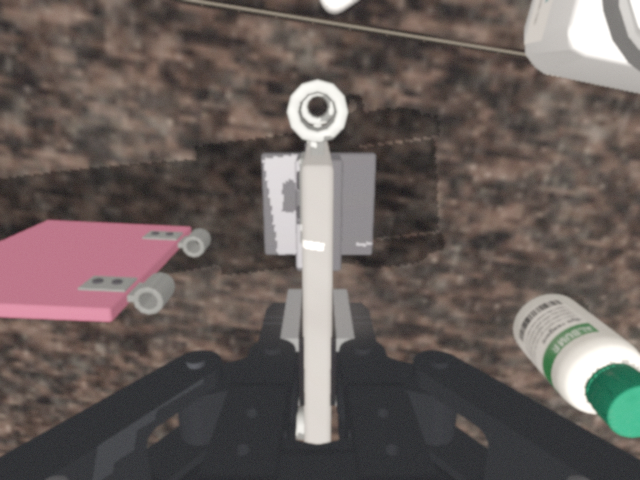

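The door is held, with its upper socket ring at (318,110) and the tube open to view. The clear lift is done, so I carry it over in tool axes.

Emit:
{"name": "step_arm", "arguments": {
  "steps": [
    [-30,0,0,0],
    [-35,0,0,0],
    [-35,0,0,0],
    [-30,0,0,4],
    [-18,0,0,8.4],
    [-15,0,0,8.4],
    [-12,0,0,8.4],
    [-10,0,0,8.4]
  ]
}}

```text
time: 19.5
tool_pos: [0.517, 0.0231, 0.2126]
tool_rot: [0.006, 0.865, 0.501, 0.003]
contact_force: [0.4, -0.3, -2.1]
gripper_width: 0.088
```

```bash
python3 -c "
from h import *
st();plan(.39,-.1,.19,9.5,7)"
```

```text
t 19.5 p [0.517  0.0231 0.2126] yaw 60.13 zaxis mrad [11.  -8.2] F [ 0.4 -0.3 -2.1] M [-0.03  0.02 -0.02] g 0.088
[0.517  0.0231 0.2126] 60.13 dD [-127.  -123.1  -22.6] dyaw -50.63 n 7
[[-24.3, -7.0, 3.2, 7.23], [-25.0, -3.9, 3.2, 7.23], [-25.3, -0.7, 3.2, 7.23], [-25.1, 2.5, 3.2, 7.23], [-24.6, 5.6, 3.2, 7.23], [-23.7, 8.7, 3.2, 7.23], [-22.4, 11.6, 3.2, 7.23]] + []
```

Emit:
{"name": "step_arm", "arguments": {
  "steps": [
    [-26,-6,2,7.5],
    [-27,-4,2,7.5],
    [-27,-1,2,7.5],
    [-26,2.5,2,7.5],
    [-25,5.5,2,7.5],
    [-23,8,2,7.5],
    [-10,8,2,6.2],
    [0,0,0,0]
  ]
}}

```text
time: 20.3
tool_pos: [0.3887, -0.0988, 0.1981]
tool_rot: [0.005, 0.998, 0.058, 0.005]
contact_force: [-0.2, 0.4, -2.7]
gripper_width: 0.088
```

```bash
python3 -c "
from h import *
st();plan(.39,-.10,.165,9.5,4)"
```

```text
t 20.3 p [ 0.3887 -0.0988  0.1981] yaw 6.61 zaxis mrad [ 9.9 -8.9] F [-0.2  0.4 -2.7] M [ 0.02 -0.02  0.03] g 0.088
[ 0.3887 -0.0988  0.1981] 6.61 dD [  1.3  -1.2 -33.1] dyaw 2.89 n 4
[[0.3, 0.3, 8.3, -0.72], [0.3, 0.4, 8.3, -0.72], [0.3, 0.4, 8.3, -0.72], [0.3, 0.4, 8.3, -0.72]] + []
```

Emit:
{"name": "step_arm", "arguments": {
  "steps": [
    [0,0,-48,-1],
    [0,0,-48,-1],
    [0,0,0,-0.5],
    [0,0,0,-0.3],
    [0,0,0,0],
    [0,0,0,0],
    [0,0,0,0],
    [0,0,0,0]
  ]
}}

```text
time: 21.1
tool_pos: [0.3855, -0.0945, 0.2892]
tool_rot: [0.0, 0.996, 0.089, -0.001]
contact_force: [-0.5, -0.5, -2.2]
gripper_width: 0.085
```

Emit:
{"name": "step_arm", "arguments": {
  "steps": [
    [0,0,0,0],
    [0,0,0,0],
    [0,0,0,0]
  ]
}}

```text
time: 21.4
tool_pos: [0.385, -0.0943, 0.2875]
tool_rot: [-0.0, 0.996, 0.089, -0.003]
contact_force: [0.5, 0.2, -3.0]
gripper_width: 0.084
```

```bash
python3 -c "
from h import *
st();plan(.39,-.10,.165,9.5,8)"
```

```text
t 21.4 p [ 0.385  -0.0943  0.2875] yaw 10.18 zaxis mrad [-5.2  0.3] F [ 0.5  0.2 -3. ] M [-0.02 -0.03  0.  ] g 0.084
[ 0.385  -0.0943  0.2875] 10.18 dD [   5.    -5.7 -122.5] dyaw -0.68 n 8
[[0.5, 0.8, 15.3, 0.08], [0.5, 0.8, 15.3, 0.08], [0.5, 0.8, 15.3, 0.08], [0.5, 0.8, 15.3, 0.08], [0.5, 0.8, 15.3, 0.08], [0.5, 0.8, 15.3, 0.08], [0.5, 0.8, 15.3, 0.08], [0.5, 0.8, 15.3, 0.08]] + []
```

Emit:
{"name": "step_arm", "arguments": {
  "steps": [
    [1,1,14,0.1],
    [1,1,15,0.1],
    [1,1,15,0.1],
    [1,1,15,0.1],
    [1,1,15,0.1],
    [1,1,15,0.1],
    [1,1,15,0.1],
    [1,1,12,0]
  ]
}}

```text
time: 22.2
tool_pos: [0.3923, -0.1005, 0.1591]
tool_rot: [-0.001, 0.997, 0.082, -0.004]
contact_force: [-0.4, -0.2, -3.4]
gripper_width: 0.084
```

```bash
cat >> h.py <<'E'
def look(tag):
    p,d,K,E=grab('wrist');np.savez(tag+'.npz',p=p,d=d,K=K,E=E);cv2.imwrite(f'pics/{tag}.png',p[:,:,::-1])
    T=T_tool(state());W=cloud(d,K,E).reshape(-1,3);W=W[~np.isnan(W[:,0])]
    return W,(W-T[:3,3])@T[:3,:3]*1000,T,K,E
E
python3 - <<'E'
from h import *
st();W,P,T,K,E=look('w8')
import numpy as np
for lo,hi in [(.125,.142),(.107,.1225),(.03,.049)]:
    m=(W[:,2]>lo)&(W[:,2]<hi)&(abs(W[:,0]-.492)<.025)&(abs(W[:,1]+.128)<.025)
    print(lo,m.sum(),(np.percentile(W[m],[3,50,97],axis=0).round(4).tolist(),np.percentile(P[m],[3,50,97],axis=0).round(1).tolist()) if m.sum() else '')
print(proj([[.491,-.128,.138],[.491,-.128,.046]],K,E))
E
```

```text
t 22.2 p [ 0.3923 -0.1005  0.1591] yaw 9.39 zaxis mrad [-8.3  1.8] F [-0.4 -0.2 -3.4] M [-0.    0.02 -0.04] g 0.084
0.125 1074 ([[0.49, -0.1443, 0.1259], [0.4953, -0.1294, 0.1373], [0.5071, -0.1243, 0.1402]], [[93.3, 40.8, 15.1], [98.6, 45.8, 18.1], [108.7, 62.6, 29.4]])
0.107 1540 ([[0.4867, -0.1451, 0.1093], [0.4984, -0.1283, 0.1202], [0.5072, -0.1209, 0.122]], [[90.3, 37.5, 33.3], [102.1, 45.0, 35.2], [107.9, 63.6, 45.9]])
0.03 317 ([[0.4899, -0.1377, 0.031], [0.4942, -0.1282, 0.0456], [0.5163, -0.1242, 0.0476]], [[94.3, 41.2, 107.8], [98.4, 45.0, 109.8], [118.7, 58.2, 124.4]])
[[440.16376628  47.20192125]
 [395.29691607  67.22991208]]
```

View pics/w8.png

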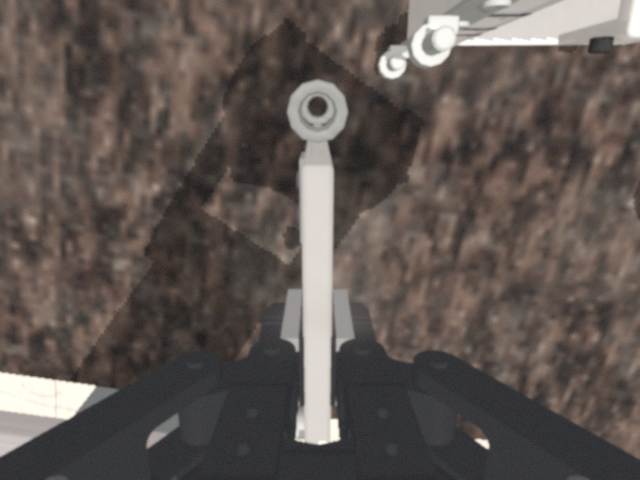

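```bash
cat >> h.py <<'E'
def rel(tag,c=(.4945,-.1285)):
    W,P,T,K,E=look(tag)
    def mid(m): return (np.percentile(W[m,:2],3,axis=0)+np.percentile(W[m,:2],97,axis=0))/2
    r=np.hypot(*(W[:,:2]-np.array(c)).T)
    out={}
    for n,lo,hi in [('pinU',.1355,.141),('pinL',.0435,.049)]:
        m=(W[:,2]>lo)&(W[:,2]<hi)&(r<.009);out[n]=(mid(m),m.sum()) if m.sum() else None
    m=(P[:,2]<-15)&(P[:,2]>-22)&(P[:,0]>60)&(P[:,0]<82)&(abs(P[:,1])<12)
    # ring top: circle fit on outer hull
    (cx,cy),rad=cv2.minEnclosingCircle((P[m,:2]).astype(np.float32)[np.hypot(P[m,0]-70,P[m,1])<9.5])
    s=T[:3,3]+T[:3,:3]@np.array([cx,cy,np.median(P[m,2])])/1000
    print('ring tool',round(cx,2),round(cy,2),'r',round(rad,2),'z',np.median(P[m,2]).round(1),'world',s.round(4));print(out)
    for n in out:
        if out[n]: 
            d=np.r_[out[n][0]-s[:2],0];print(n,'minus ring: world mm',(d*1000).round(1)[:2],'tool',((T[:3,:3].T@d)*1000).round(1)[:2])
E
python3 -c "
from h import *
rel('w9')"
```

```text
ring tool 70.0 0.0 r 9.5 z -18.8 world [ 0.4606 -0.0887  0.1762]
{'pinU': (array([ 0.49383393, -0.12815309]), np.int64(555)), 'pinL': (array([ 0.49381258, -0.12824513]), np.int64(206))}
pinU minus ring: world mm [ 33.3 -39.4] tool [26.4 44.3]
pinL minus ring: world mm [ 33.2 -39.5] tool [26.4 44.4]
```

Emit:
{"name": "step_arm", "arguments": {
  "steps": [
    [5,8,0,0],
    [5,9,0,0],
    [5,9,0,0],
    [5,9,0,0],
    [5,8,0,0],
    [0,0,0,0],
    [0,0,0,0]
  ]
}}

```text
time: 23.0
tool_pos: [0.4268, -0.1423, 0.1602]
tool_rot: [-0.003, 0.997, 0.082, -0.005]
contact_force: [-2.0, 2.0, -1.5]
gripper_width: 0.084
```

Run:
```python
from h import *
st();rel('w10')
p=cv2.imread('pics/w10.png')[50:170,250:390];cv2.imwrite('pics/w10c.png',cv2.resize(p,None,fx=5,fy=5,interpolation=2))
```

```text
t 23.0 p [ 0.4268 -0.1423  0.1602] yaw 9.4 zaxis mrad [-11.2   4.8] F [-2.   2.  -1.5] M [0.51 0.37 0.17] g 0.084
ring tool 69.99 0.01 r 9.49 z -20.2 world [ 0.4961 -0.1309  0.1796]
{'pinU': (array([ 0.49484343, -0.12870714]), np.int64(316)), 'pinL': None}
pinU minus ring: world mm [-1.2  2.2] tool [-0.8 -2.4]
```

View pics/w10c.png

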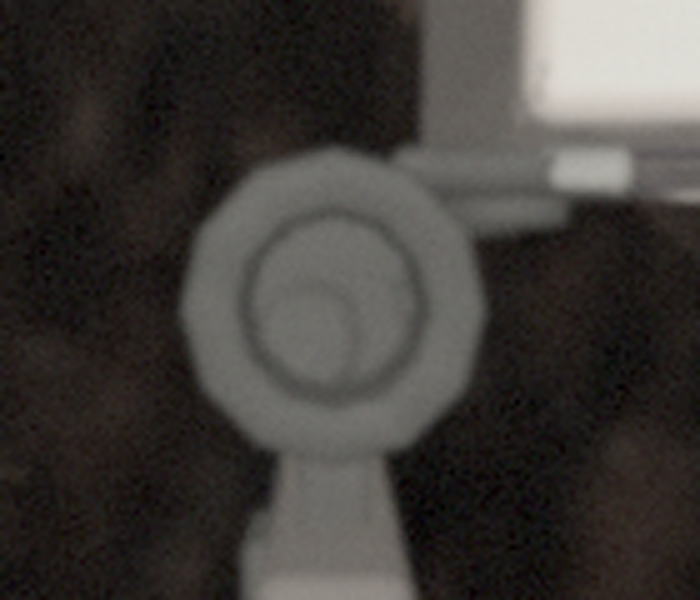

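Looking down through the socket bore (crop centre 335,307), the pin top shows at (305,325), about 2.3 mm off to the left. There's a light 2 N touch, so I back off that way.

Emit:
{"name": "step_arm", "arguments": {
  "steps": [
    [-0.5,-1.2,0,0],
    [-0.5,-1.2,0,0],
    [0,0,0,0]
  ]
}}

```text
time: 23.35
tool_pos: [0.4262, -0.1405, 0.1605]
tool_rot: [-0.001, 0.997, 0.082, -0.003]
contact_force: [-0.2, 1.5, -2.5]
gripper_width: 0.086
```

Run:
```python
from h import *
st();rel('w11')
p=cv2.imread('pics/w11.png')[50:170,250:390];cv2.imwrite('pics/w11c.png',cv2.resize(p,None,fx=5,fy=5,interpolation=2))
```

```text
t 23.35 p [ 0.4262 -0.1405  0.1605] yaw 9.39 zaxis mrad [-6.8  0.9] F [-0.2  1.5 -2.5] M [-0.01  0.04  0.02] g 0.086
ring tool 70.03 -0.01 r 9.47 z -20.1 world [ 0.4954 -0.1291  0.1803]
{'pinU': (array([ 0.49458051, -0.12842876]), np.int64(367)), 'pinL': None}
pinU minus ring: world mm [-0.8  0.7] tool [-0.7 -0.8]
```

View pics/w11c.png

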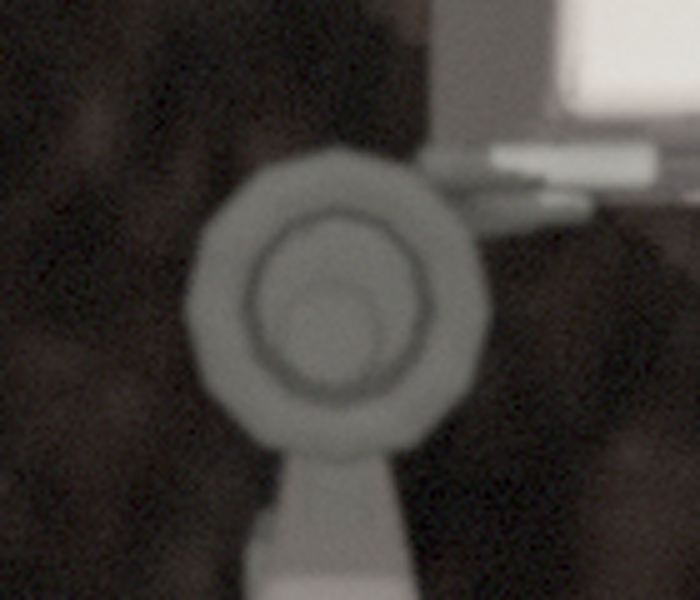

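Emit:
{"name": "step_arm", "arguments": {
  "steps": [
    [-1.2,-0.3,0,0],
    [-1.2,-0.3,0,0],
    [0,0,0,0]
  ]
}}

```text
time: 23.7
tool_pos: [0.4238, -0.1405, 0.1609]
tool_rot: [-0.0, 0.997, 0.082, -0.003]
contact_force: [0.9, -0.2, -2.7]
gripper_width: 0.084
```

```bash
cat >> h.py <<'E'
def see(tag):
    "pin-minus-bore from the wrist picture, in world-horizontal mm along tool x,y"
    st();p,d,K,E=grab('wrist');np.savez(tag+'.npz',p=p,d=d,K=K,E=E)
    c=p[50:170,250:390];cv2.imwrite(f'pics/{tag}c.png',cv2.resize(c[:,:,::-1],None,fx=5,fy=5,interpolation=2))
    g=cv2.createCLAHE(4,(2,2)).apply(cv2.resize(cv2.cvtColor(c,cv2.COLOR_RGB2GRAY),None,fx=5,fy=5,interpolation=2))
    for nm,a,b in [('bore',80,105),('pin',38,60)]:
        h=cv2.HoughCircles(g,cv2.HOUGH_GRADIENT_ALT if 0 else cv2.HOUGH_GRADIENT,1.5,20,param1=60,param2=15,minRadius=a,maxRadius=b)
        if h is not None:print(nm,[q.round(0).tolist() for q in h[0][:3]])
def off(bore,pin,zt=-20.):
    S=state();T=T_tool(S);C=np.array(camera_params('wrist')['T_tool_cam']);K=camera_params('wrist')['mtx']
    def at(c,z):
        r=C[:3,:3]@np.array([(c[0]/5+250-K[0,2])/K[0,0],(c[1]/5+50-K[1,2])/K[1,1],1]);k=(z/1000-C[2,3])/r[2];return (C[:3,3]+k*r)*1000
    b=at(bore,zt);q=at(pin,(T[2,3]-.138)*1000);w=T[:3,:3]@(q-b);R2=T[:2,:2]
    print('bore tool',b.round(2),'pin tool',q.round(2),'move tool xy',np.array([w[:2]@R2[:,0],w[:2]@R2[:,1]]).round(2))
E
python3 -c "
from h import *
see('w12')"
```

```text
t 23.7 p [ 0.4238 -0.1405  0.1609] yaw 9.4 zaxis mrad [-5.3 -0.3] F [ 0.9 -0.2 -2.7] M [0.02 0.04 0.02] g 0.084
bore [[134.0, 140.0, 104.0], [133.0, 103.0, 98.0], [110.0, 163.0, 104.0]]
pin [[83.0, 146.0, 59.0], [116.0, 532.0, 59.0], [512.0, 481.0, 58.0]]
```

View pics/w12c.png

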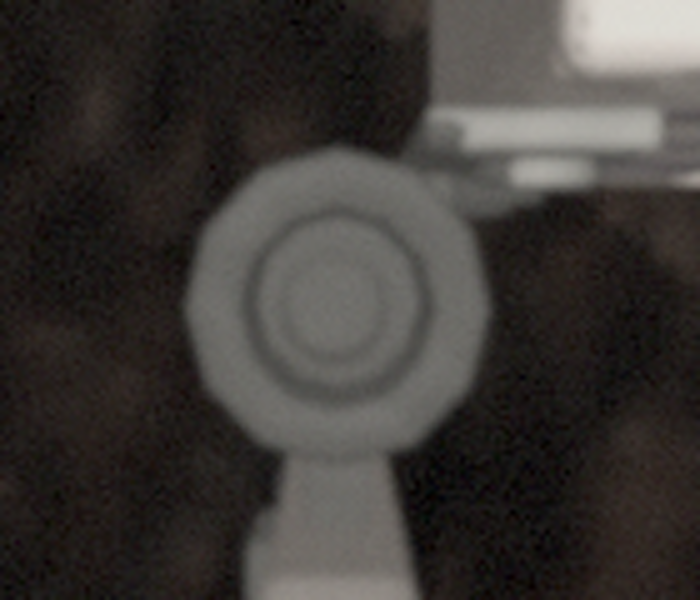

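```bash
python3 -c "
from h import *
off((339,307),(334,304));off((340,307),(332,330))"
```

```text
bore tool [ 71.92   0.19 -20.  ] pin tool [71.57 -0.09 22.99] move tool xy [-0.57 -0.31]
bore tool [ 71.92   0.25 -20.  ] pin tool [69.7  -0.24 22.99] move tool xy [-2.44 -0.52]
```

Emit:
{"name": "step_arm", "arguments": {
  "steps": [
    [-0.3,-0.2,3,0],
    [-0.2,-0.1,4,0],
    [0,0,4,0],
    [0,0,3,0]
  ]
}}

```text
time: 24.15
tool_pos: [0.4234, -0.1405, 0.1462]
tool_rot: [0.0, 0.997, 0.082, -0.002]
contact_force: [-0.5, -0.5, -2.6]
gripper_width: 0.083
```

```bash
python3 -c "
from h import *
st()
see('w13')
z=np.load('w13.npz')['p'][50:170,250:390].mean(2)
import numpy as np
# radial edge: print rows through centre
print(z[61,45:92].round().astype(int).tolist());print(z[35:90,67].round().astype(int).tolist())"
```

```text
t 24.15 p [ 0.4234 -0.1405  0.1462] yaw 9.39 zaxis mrad [-4.4 -0.8] F [-0.5 -0.5 -2.6] M [0.05 0.01 0.04] g 0.083
t 24.15 p [ 0.4234 -0.1405  0.1462] yaw 9.39 zaxis mrad [-4.4 -0.8] F [-0.5 -0.5 -2.6] M [0.05 0.01 0.04] g 0.083
bore [[530.0, 491.0, 102.0], [104.0, 451.0, 101.0], [139.0, 119.0, 104.0]]
pin [[73.0, 272.0, 59.0], [190.0, 94.0, 59.0], [140.0, 175.0, 59.0]]
[104, 101, 97, 81, 76, 73, 87, 98, 103, 99, 98, 98, 106, 107, 112, 114, 110, 108, 113, 112, 109, 112, 109, 111, 109, 111, 107, 109, 109, 107, 106, 100, 94, 97, 104, 108, 106, 104, 90, 84, 73, 87, 96, 102, 105, 107, 106]
[108, 107, 106, 103, 101, 97, 88, 78, 88, 102, 109, 108, 106, 103, 104, 104, 107, 110, 109, 110, 108, 114, 111, 109, 111, 110, 109, 111, 109, 110, 112, 108, 108, 109, 108, 101, 94, 94, 94, 98, 103, 96, 86, 84, 75, 84, 92, 102, 109, 113, 110, 110, 106, 103, 101]
```

Emit:
{"name": "step_arm", "arguments": {
  "steps": [
    [-0.3,-0.4,0,0],
    [0,0,2,0],
    [0,0,2,0],
    [0,0,2,0]
  ]
}}

```text
time: 24.6
tool_pos: [0.4228, -0.14, 0.1391]
tool_rot: [-0.0, 0.997, 0.082, -0.003]
contact_force: [-0.3, 0.0, -2.6]
gripper_width: 0.087
```

```bash
python3 -c "
from h import *
st()"
```

```text
t 24.6 p [ 0.4228 -0.14    0.1391] yaw 9.38 zaxis mrad [-5.3 -0.3] F [-0.3  0.  -2.6] M [-0.01  0.02 -0.03] g 0.087
```

Emit:
{"name": "step_arm", "arguments": {
  "steps": [
    [0,0,2,0],
    [0,0,2,0]
  ]
}}

```text
time: 24.8
tool_pos: [0.4228, -0.14, 0.1348]
tool_rot: [-0.0, 0.997, 0.082, -0.003]
contact_force: [0.1, 0.5, -3.7]
gripper_width: 0.084
```

Emit:
{"name": "step_arm", "arguments": {
  "steps": [
    [0,0,2,0],
    [0,0,2,0]
  ]
}}

```text
time: 25.0
tool_pos: [0.4228, -0.1401, 0.1305]
tool_rot: [0.0, 0.997, 0.082, -0.003]
contact_force: [-0.1, 0.3, -2.5]
gripper_width: 0.086
```

```bash
python3 -c "
from h import *
st()"
```

```text
t 25.0 p [ 0.4228 -0.1401  0.1305] yaw 9.39 zaxis mrad [-5.1 -0.4] F [-0.1  0.3 -2.5] M [ 0.04 -0.02  0.03] g 0.086
```

Emit:
{"name": "step_arm", "arguments": {
  "steps": [
    [0,0,2,0],
    [0,0,2,0],
    [0,0,1,0]
  ]
}}

```text
time: 25.3
tool_pos: [0.4227, -0.14, 0.1248]
tool_rot: [-0.0, 0.997, 0.082, -0.003]
contact_force: [0.3, -0.1, -2.8]
gripper_width: 0.085
```

Emit:
{"name": "step_arm", "arguments": {
  "steps": [
    [0,0,0.7,0],
    [0,0,0.7,0]
  ]
}}

```text
time: 25.5
tool_pos: [0.4226, -0.14, 0.1232]
tool_rot: [-0.0, 0.997, 0.082, -0.003]
contact_force: [0.4, -0.2, -2.4]
gripper_width: 0.087
```

```bash
python3 -c "
from h import *
st()"
```

```text
t 25.5 p [ 0.4226 -0.14    0.1232] yaw 9.39 zaxis mrad [-5.5 -0.2] F [ 0.4 -0.2 -2.4] M [-0.02  0.    0.07] g 0.087
```

Emit:
{"name": "step_arm", "arguments": {
  "steps": [
    [0,0,0.5,0],
    [0,0,0.5,0]
  ]
}}

```text
time: 25.7
tool_pos: [0.4227, -0.14, 0.1223]
tool_rot: [-0.0, 0.997, 0.082, -0.003]
contact_force: [-0.8, 0.1, 0.2]
gripper_width: 0.086
```

Emit:
{"name": "step_arm", "arguments": {
  "steps": [
    [0,0,0.4,0],
    [0,0,0,0]
  ]
}}

```text
time: 25.9
tool_pos: [0.4229, -0.1402, 0.1224]
tool_rot: [0.0, 0.997, 0.082, -0.003]
contact_force: [0.7, 0.5, -2.2]
gripper_width: 0.082
```

Emit:
{"name": "step_arm", "arguments": {
  "steps": [
    [0,0,0.6,0],
    [0,0,0.4,0]
  ]
}}

```text
time: 26.1
tool_pos: [0.4231, -0.1403, 0.1222]
tool_rot: [0.0, 0.997, 0.082, -0.002]
contact_force: [-1.9, 1.0, 1.8]
gripper_width: 0.083
```

Emit:
{"name": "step_arm", "arguments": {
  "steps": [
    [0,0,0.5,0],
    [0,0,0,0]
  ]
}}

```text
time: 26.3
tool_pos: [0.4233, -0.1404, 0.1223]
tool_rot: [0.0, 0.997, 0.082, -0.002]
contact_force: [-0.1, 0.7, -0.9]
gripper_width: 0.085
```

Both sockets are over the pins and seated: the TCP stopped at z=0.1222, which matches the rest-plate reference, and no side forces appeared. I open the jaws slightly into a loose cage and swing the door about the pin axis.

Emit:
{"name": "step_arm", "arguments": {
  "steps": [
    [0,0,0,0],
    [0,0,-1,0],
    [0,0,-1,0]
  ],
  "claw": 18
}}

```text
time: 26.6
tool_pos: [0.424, -0.1407, 0.1246]
tool_rot: [0.001, 0.997, 0.082, -0.001]
contact_force: [-0.7, 1.3, -0.6]
gripper_width: 0.178
```

Emit:
{"name": "step_arm", "arguments": {
  "steps": [
    [0.3,6.3,0,-5],
    [0.3,6.3,0,-5],
    [0.3,6.3,0,-5],
    [0,0,0,0]
  ]
}}

```text
time: 27.0
tool_pos: [0.4306, -0.1594, 0.1255]
tool_rot: [0.001, 0.976, 0.216, -0.0]
contact_force: [-0.4, 0.0, -0.1]
gripper_width: 0.179
```

```bash
cat >> h.py <<'E'
AX=np.array([.4942,-.1287])
def swing(yw,n,r=.0719,z=None):
    u=np.array([np.cos(np.radians(yw)),np.sin(np.radians(yw))]);t=AX-r*u
    T=T_tool(state());st();print('axis in tool',((AX-T[:2,3])@T[:2,:2]*1000).round(1))
    plan(t[0],t[1],T[2,3] if z is None else z,yw,n)
E
python3 -c "
from h import *
swing(40,4)"
```

```text
t 27.0 p [ 0.4306 -0.1594  0.1255] yaw 24.96 zaxis mrad [-0.  -2.8] F [-0.4  0.  -0.1] M [-0.06  0.01  0.03] g 0.179
axis in tool [70.6 -1. ]
[ 0.4306 -0.1594  0.1255] 24.96 dD [  8.5 -15.5   0. ] dyaw 15.04 n 4
[[0.3, 4.4, -0.0, -3.76], [0.0, 4.4, -0.0, -3.76], [-0.3, 4.4, -0.0, -3.76], [-0.6, 4.4, -0.0, -3.76]] + []
```

Emit:
{"name": "step_arm", "arguments": {
  "steps": [
    [0.1,6.1,0,-5],
    [0.1,6.2,0,-5],
    [0.1,6.2,0,-5],
    [0.2,6.2,0,-5],
    [0,0,0,0]
  ]
}}

```text
time: 27.5
tool_pos: [0.4447, -0.1795, 0.1258]
tool_rot: [0.001, 0.923, 0.384, -0.0]
contact_force: [-0.1, -0.8, -0.2]
gripper_width: 0.179
```

```bash
python3 -c "
from h import *
swing(62,3)"
```

```text
t 27.5 p [ 0.4447 -0.1795  0.1258] yaw 45.13 zaxis mrad [ 0.7 -2. ] F [-0.1 -0.8 -0.2] M [-0.08  0.09 -0.03] g 0.179
axis in tool [70.9 -0.7]
[ 0.4447 -0.1795  0.1258] 45.13 dD [ 15.7 -12.7   0. ] dyaw 16.87 n 3
[[0.7, 6.7, -0.0, -5.62], [0.0, 6.7, -0.0, -5.62], [-0.6, 6.7, -0.0, -5.62]] + []
```

Emit:
{"name": "step_arm", "arguments": {
  "steps": [
    [0.1,6.1,-5,-5],
    [0.1,6.2,-5,-5],
    [0.1,6.2,-5,-5],
    [0,0,-3,0],
    [0,0,0,0]
  ]
}}

```text
time: 28.0
tool_pos: [0.4581, -0.1893, 0.1436]
tool_rot: [-0.0, 0.867, 0.498, -0.001]
contact_force: [0.7, 0.5, -0.1]
gripper_width: 0.18
```

Run:
```python
from h import *
swing(62,3)
p,d,K,E=grab('side');W=cloud(d,K,E).reshape(-1,3);W=W[~np.isnan(W[:,0])]
th=np.radians(9.5);c,s=np.cos(th),np.sin(th);O=np.array([.5755,-.198]);L=(W[:,:2]-O)@np.array([[c,-s],[s,c]])*1000
m=(W[:,2]>.05)&(W[:,2]<.12)&(L[:,0]<-80)&(L[:,0]>-220)&(L[:,1]>-60)&(L[:,1]<75)
if m.sum()>20:
    f=np.polyfit(L[m,1],L[m,0],1);print('leaf pts',m.sum(),'open deg',np.degrees(np.arctan(-f[0])),L[m].min(0),L[m].max(0))
```

```text
t 28.0 p [ 0.4581 -0.1893  0.1436] yaw 59.74 zaxis mrad [-1.5  0.2] F [ 0.7  0.5 -0.1] M [-0.03  0.01  0.03] g 0.18
axis in tool [70.5  0.7]
[ 0.4581 -0.1893  0.1436] 59.74 dD [ 2.4 -2.9  0. ] dyaw 2.26 n 3
[[-0.4, 1.2, -0.0, -0.75], [-0.4, 1.2, -0.0, -0.75], [-0.5, 1.2, -0.0, -0.75]] + []
leaf pts 311 open deg -41.88917846098702 [-168.61828801  -14.4108055 ] [-81.20651601  74.57486058]
```

Emit:
{"name": "step_arm", "arguments": {
  "steps": [
    [0,0,-12,0],
    [0,0,-14,0],
    [0,0,-14,0],
    [0,0,-14,0],
    [0,0,0,0]
  ]
}}

```text
time: 28.55
tool_pos: [0.4577, -0.1888, 0.2029]
tool_rot: [-0.0, 0.868, 0.496, -0.0]
contact_force: [0.6, -0.8, 0.6]
gripper_width: 0.176
```

```bash
cat >> h.py <<'E'
def cabw(x,y):
    t=np.radians(9.5);c,s=np.cos(t),np.sin(t);return AX+np.array([c*(x+73)-s*(y-81),s*(x+73)+c*(y-81)])/1000
def F(th,gap=13.):
    t=np.radians(th);n=np.array([-np.cos(t),np.sin(t)]);return cabw(*(np.array([-73,81])+114*np.array([-np.sin(t),-np.cos(t)])+(26+gap)*n))
def leafang():
    p,d,K,E=grab('side');W=cloud(d,K,E).reshape(-1,3);W=W[~np.isnan(W[:,0])]
    th=np.radians(9.5);c,s=np.cos(th),np.sin(th);L=(W[:,:2]-AX)@np.array([[c,-s],[s,c]])*1000+[-73,81]
    m=(W[:,2]>.05)&(W[:,2]<.12)&(L[:,0]<-66)&(L[:,0]>-200)&(L[:,1]>-50)&(L[:,1]<65)
    if m.sum()>20:
        f=np.polyfit(L[m,1],L[m,0],1);print('leaf pts',m.sum(),'open',np.degrees(np.arctan(f[0])).round(1),'x at y=-30',np.polyval(f,-30).round(1))
E
python3 -c "
from h import *
st();leafang();w=cabw(-205,45);print(w);plan(w[0],w[1],.195,9.5,7);print([F(t).round(4).tolist() for t in (41,30,20,10,0)])"
```

```text
t 28.55 p [ 0.4577 -0.1888  0.2029] yaw 59.53 zaxis mrad [-0.6 -0.3] F [ 0.6 -0.8  0.6] M [ 0.   -0.02  0.01] g 0.176
leaf pts 278 open 42.7 x at y=-30 -186.1
[ 0.36995201 -0.18599257]
[ 0.4574 -0.1886  0.2019] 59.53 dD [-87.4   2.6  -6.9] dyaw -50.03 n 7
[[-6.0, -10.9, 1.0, 7.15], [-7.3, -10.1, 1.0, 7.15], [-8.5, -9.1, 1.0, 7.15], [-9.6, -8.0, 1.0, 7.15], [-10.5, -6.7, 1.0, 7.15], [-11.3, -5.4, 1.0, 7.15], [-11.9, -3.9, 1.0, 7.15]] + []
[[0.4014, -0.2055], [0.4177, -0.2218], [0.4351, -0.2337], [0.4542, -0.2424], [0.4746, -0.2476]]
```

Emit:
{"name": "step_arm", "arguments": {
  "steps": [
    [-6,-11,1,7.2],
    [-7.5,-10,1,7.2],
    [-8.5,-9,1,7.2],
    [-9.5,-8,1,7.2],
    [-10.5,-7,1,7.2],
    [-11,-5.5,1,7.2],
    [-12,-4,1,7],
    [0,0,0,0]
  ],
  "claw": 0
}}

```text
time: 29.4
tool_pos: [0.3653, -0.1827, 0.1912]
tool_rot: [-0.002, 0.998, 0.063, -0.003]
contact_force: [0.4, -0.3, 0.1]
gripper_width: -0.001
```

```bash
python3 -c "
from h import *
st();w=cabw(-205,45);plan(w[0],w[1],.127,9.5,6)"
```

```text
t 29.4 p [ 0.3653 -0.1827  0.1912] yaw 7.27 zaxis mrad [-7.1  4.1] F [ 0.4 -0.3  0.1] M [-0.01 -0.05  0.05] g -0.001
[ 0.3653 -0.1827  0.1912] 7.27 dD [  4.6  -3.3 -64.2] dyaw 2.23 n 6
[[0.7, 0.6, 10.7, -0.37], [0.7, 0.6, 10.7, -0.37], [0.7, 0.7, 10.7, -0.37], [0.7, 0.7, 10.7, -0.37], [0.7, 0.7, 10.7, -0.37], [0.7, 0.7, 10.7, -0.37]] + []
```

Emit:
{"name": "step_arm", "arguments": {
  "steps": [
    [0.7,0.6,11,-0.4],
    [0.7,0.6,11,-0.4],
    [0.7,0.6,11,-0.4],
    [0.7,0.6,11,-0.4],
    [0.7,0.6,10,-0.4],
    [0.7,0.6,9,-0.3],
    [0,0,0,0]
  ]
}}

```text
time: 30.1
tool_pos: [0.3701, -0.1846, 0.12]
tool_rot: [-0.004, 0.996, 0.089, -0.005]
contact_force: [-0.2, 0.1, 0.3]
gripper_width: 0.001
```

```bash
python3 -c "
from h import *
st();w=F(41,15);plan(w[0],w[1],.127,9.5,4)"
```

```text
t 30.1 p [ 0.3701 -0.1846  0.12  ] yaw 10.23 zaxis mrad [-10.5   7.3] F [-0.2  0.1  0.3] M [ 0.05 -0.02  0.02] g 0.001
[ 0.3701 -0.1846  0.12  ] 10.23 dD [ 29.6 -19.9   7. ] dyaw -0.73 n 4
[[6.4, 6.2, -1.8, 0.18], [6.4, 6.2, -1.8, 0.18], [6.4, 6.2, -1.8, 0.18], [6.5, 6.1, -1.8, 0.18]] + []
```

Emit:
{"name": "step_arm", "arguments": {
  "steps": [
    [6.4,6.2,-1.5,0.2],
    [6.4,6.2,-1,0.2],
    [6.4,6.2,-1,0.2],
    [6.4,6.1,-1,0.1]
  ]
}}

```text
time: 30.5
tool_pos: [0.4025, -0.2065, 0.1254]
tool_rot: [-0.003, 0.997, 0.083, -0.004]
contact_force: [-0.3, -0.2, 0.8]
gripper_width: 0.001
```

```bash
python3 -c "
from h import *
leafang();st();w=F(30,13);plan(w[0],w[1],.125,9.5,6)"
```

```text
leaf pts 265 open 40.6 x at y=-30 -178.2
t 30.55 p [ 0.4036 -0.2074  0.1259] yaw 9.48 zaxis mrad [-6.8  4.6] F [-0.4 -1.5  0.3] M [-0.    0.   -0.02] g -0.003
[ 0.4036 -0.2074  0.1259] 9.48 dD [ 14.2 -14.5  -0.9] dyaw 0.02 n 6
[[1.9, 2.8, 0.2, -0.0], [1.9, 2.8, 0.2, -0.0], [1.9, 2.8, 0.2, -0.0], [1.9, 2.8, 0.2, -0.0], [1.9, 2.8, 0.2, -0.0], [1.9, 2.8, 0.2, -0.0]] + []
```

Emit:
{"name": "step_arm", "arguments": {
  "steps": [
    [2,2.8,0,0],
    [2,2.8,0,0],
    [2,2.8,0,0],
    [2,2.7,0,0],
    [2.2,2.5,0,0],
    [2.2,2.5,0,0]
  ]
}}

```text
time: 31.15
tool_pos: [0.42, -0.2226, 0.1262]
tool_rot: [-0.003, 0.997, 0.083, -0.003]
contact_force: [-0.2, 0.2, 0.6]
gripper_width: 0.002
```

```bash
python3 -c "
from h import *
leafang();st();w=F(20,13);plan(w[0],w[1],.125,9.5,6)"
```

```text
leaf pts 176 open 29.8 x at y=-30 -145.0
t 31.2 p [ 0.4203 -0.2228  0.1263] yaw 9.47 zaxis mrad [-6.3  4.4] F [-0.6 -1.  -0.5] M [ 0.    0.04 -0.  ] g -0.001
[ 0.4203 -0.2228  0.1263] 9.47 dD [ 14.8 -10.8  -1.3] dyaw 0.03 n 6
[[2.1, 2.2, 0.2, -0.01], [2.1, 2.2, 0.2, -0.01], [2.1, 2.2, 0.2, -0.01], [2.1, 2.2, 0.2, -0.01], [2.1, 2.2, 0.2, -0.01], [2.1, 2.2, 0.2, -0.01]] + []
```

Tracking nicely, with the leaf at 29.8°. I continue.

Emit:
{"name": "step_arm", "arguments": {
  "steps": [
    [2.2,2.4,0.2,0],
    [2.2,2.3,0.2,0],
    [2.2,2.2,0.2,0],
    [2.2,2.1,0.2,0],
    [2.3,2,0.2,0],
    [2.3,2,0.2,0],
    [2.5,1.8,0,0]
  ]
}}

```text
time: 31.9
tool_pos: [0.4397, -0.2357, 0.1246]
tool_rot: [-0.003, 0.997, 0.083, -0.003]
contact_force: [0.4, -0.4, -0.2]
gripper_width: 0.002
```

```bash
python3 -c "
from h import *
leafang();st();w=F(10,13);plan(w[0],w[1],.125,9.5,6)"
```

```text
leaf pts 72 open 17.6 x at y=-30 -117.2
t 31.95 p [ 0.4401 -0.2359  0.1248] yaw 9.47 zaxis mrad [-6.1  4.2] F [0.6 0.3 0.1] M [ 0.01 -0.01  0.02] g 0.001
[ 0.4401 -0.2359  0.1248] 9.47 dD [14.1 -6.4  0.2] dyaw 0.03 n 6
[[2.1, 1.4, -0.0, -0.01], [2.1, 1.4, -0.0, -0.01], [2.1, 1.4, -0.0, -0.01], [2.1, 1.4, -0.0, -0.01], [2.1, 1.4, -0.0, -0.01], [2.1, 1.4, -0.0, -0.01]] + []
```

Emit:
{"name": "step_arm", "arguments": {
  "steps": [
    [2.1,1.5,0,0],
    [2.1,1.5,0,0],
    [2.1,1.4,0,0],
    [2.1,1.3,0,0],
    [2.1,1.3,0,0],
    [2.1,1.2,0,0]
  ]
}}

```text
time: 32.55
tool_pos: [0.4549, -0.2423, 0.1245]
tool_rot: [-0.002, 0.997, 0.083, -0.003]
contact_force: [-1.7, 1.1, 0.2]
gripper_width: 0.005
```

```bash
python3 -c "
from h import *
leafang();st();w=F(0,13);plan(w[0],w[1],.125,9.5,8)"
```

```text
t 32.6 p [ 0.4552 -0.2425  0.1246] yaw 9.47 zaxis mrad [-5.9  4.2] F [ 0.  -0.4 -1.1] M [ 0.03 -0.01  0.02] g -0.001
[ 0.4552 -0.2425  0.1246] 9.47 dD [19.3 -5.1  0.4] dyaw 0.03 n 8
[[2.3, 1.0, -0.0, -0.0], [2.3, 1.0, -0.0, -0.0], [2.3, 1.0, -0.0, -0.0], [2.3, 1.0, -0.0, -0.0], [2.3, 1.0, -0.0, -0.0], [2.3, 1.0, -0.0, -0.0], [2.3, 1.0, -0.0, -0.0], [2.3, 1.0, -0.0, -0.0]] + []
```

Emit:
{"name": "step_arm", "arguments": {
  "steps": [
    [2,0.8,0,0],
    [2,0.8,0,0],
    [2,0.8,0,0],
    [2,0.6,0,0],
    [2,0.6,0,0]
  ]
}}

```text
time: 33.1
tool_pos: [0.4664, -0.2446, 0.1245]
tool_rot: [-0.002, 0.997, 0.083, -0.003]
contact_force: [-0.0, -0.7, 0.6]
gripper_width: 0.002
```

Emit:
{"name": "step_arm", "arguments": {
  "steps": [
    [1.2,0.3,0,0],
    [1.2,0.3,0,0],
    [1.2,0.2,0,0]
  ]
}}

```text
time: 33.4
tool_pos: [0.4705, -0.2449, 0.1245]
tool_rot: [-0.002, 0.997, 0.083, -0.003]
contact_force: [0.6, 0.5, 0.4]
gripper_width: -0.001
```

```bash
python3 -c "
from h import *
st();w=F(0,11);plan(w[0],w[1],.125,9.5,4)"
```

```text
t 33.4 p [ 0.4705 -0.2449  0.1245] yaw 9.47 zaxis mrad [-6.1  3.9] F [0.6 0.5 0.4] M [-0.05  0.04 -0.08] g -0.001
[ 0.4705 -0.2449  0.1245] 9.47 dD [ 6.  -2.4  0.5] dyaw 0.03 n 4
[[1.4, 0.8, -0.1, -0.01], [1.4, 0.8, -0.1, -0.01], [1.4, 0.8, -0.1, -0.01], [1.4, 0.8, -0.1, -0.01]] + []
```

Emit:
{"name": "step_arm", "arguments": {
  "steps": [
    [1,0.4,0,0],
    [1,0.3,0,0],
    [0.8,0.2,0,0]
  ]
}}

```text
time: 33.7
tool_pos: [0.4737, -0.2452, 0.1244]
tool_rot: [-0.002, 0.997, 0.083, -0.003]
contact_force: [0.2, -0.5, 0.2]
gripper_width: -0.0
```

Emit:
{"name": "step_arm", "arguments": {
  "steps": [
    [0.6,0,0,0],
    [0.6,0,0,0]
  ]
}}

```text
time: 33.9
tool_pos: [0.475, -0.2451, 0.1245]
tool_rot: [-0.002, 0.997, 0.083, -0.003]
contact_force: [-0.4, -1.0, -0.1]
gripper_width: -0.003
```

Emit:
{"name": "step_arm", "arguments": {
  "steps": [
    [0.6,0,0,0],
    [0.6,0,0,0]
  ]
}}

```text
time: 34.1
tool_pos: [0.4762, -0.2449, 0.1244]
tool_rot: [-0.002, 0.997, 0.083, -0.003]
contact_force: [-0.3, -0.4, 0.4]
gripper_width: -0.0
```

Emit:
{"name": "step_arm", "arguments": {
  "steps": [
    [0.6,0,0,0],
    [0.6,0,0,0],
    [0.6,0,0,0]
  ]
}}

```text
time: 34.4
tool_pos: [0.477, -0.2447, 0.1241]
tool_rot: [-0.002, 0.997, 0.083, -0.004]
contact_force: [-2.9, -1.9, 0.9]
gripper_width: -0.0
```

Emit:
{"name": "step_arm", "arguments": {
  "steps": [
    [0.6,0,0,0],
    [0.6,0,0,0]
  ]
}}

```text
time: 34.6
tool_pos: [0.4772, -0.2448, 0.124]
tool_rot: [-0.002, 0.997, 0.083, -0.006]
contact_force: [-4.6, -1.4, 1.6]
gripper_width: -0.001
```

Emit:
{"name": "step_arm", "arguments": {
  "steps": [
    [0.6,0,0,0],
    [0.6,0,0,0]
  ]
}}

```text
time: 34.8
tool_pos: [0.4772, -0.2448, 0.1239]
tool_rot: [-0.002, 0.997, 0.082, -0.008]
contact_force: [-6.1, -1.8, 2.8]
gripper_width: -0.001
```

```bash
cat >> h.py <<'E'
def front():
    p,d,K,E=grab('scene');W=cloud(d,K,E).reshape(-1,3);W=W[~np.isnan(W[:,0])]
    th=np.radians(9.5);c,s=np.cos(th),np.sin(th);L=(W[:,:2]-AX)@np.array([[c,-s],[s,c]])*1000+[-73,81]
    for lo,hi in [(-35,-15),(-15,5),(5,25),(25,45),(45,60)]:
        m=(W[:,2]>.03)&(W[:,2]<.11)&(L[:,0]<-55)&(L[:,0]>-130)&(L[:,1]>lo)&(L[:,1]<hi);print(lo,m.sum(),np.percentile(L[m,0],[20,50,80]).round(1) if m.sum() else '')
    return p
E
python3 -c "
from h import *
st();front()"
```

```text
t 34.8 p [ 0.4772 -0.2448  0.1239] yaw 9.47 zaxis mrad [-15.8   3.3] F [-6.1 -1.8  2.8] M [-0.13  0.89 -0.  ] g -0.001
-35 182 [-79.  -76.9 -74.8]
-15 162 [-79.5 -77.1 -75.2]
5 171 [-79.6 -77.6 -75. ]
25 174 [-79.3 -77.4 -75.5]
45 133 [-79.9 -77.8 -76. ]
```

The door is shut: its front face is flat at cabinet x≈-77 across the whole width, and the bumpers push back at 6 N. I retreat.

Emit:
{"name": "step_arm", "arguments": {
  "steps": [
    [-2,0,0,0],
    [-6,0,0,0],
    [-12,0,0,0],
    [-20,0,0,0],
    [-15,0,-15,0],
    [-5,0,-35,0],
    [0,0,-40,0],
    [0,0,-30,0]
  ]
}}

```text
time: 35.65
tool_pos: [0.4131, -0.2525, 0.2412]
tool_rot: [-0.007, 0.997, 0.082, -0.008]
contact_force: [0.4, -0.9, -0.6]
gripper_width: -0.002
```

Emit:
{"name": "step_arm", "arguments": {
  "steps": [
    [0,0,0,0],
    [0,0,0,0],
    [0,0,0,0],
    [0,0,0,0]
  ]
}}

```text
time: 36.05
tool_pos: [0.4131, -0.2536, 0.2447]
tool_rot: [-0.005, 0.997, 0.082, -0.005]
contact_force: [-0.2, 0.6, -0.3]
gripper_width: 0.002
```

Run:
```python
from h import *
st();p=front();a=p[180:400,290:510,::-1];a=cv2.resize(a,None,fx=1.8,fy=1.8,interpolation=2)
q,d,K,E=grab('side');b=cv2.resize(q[130:350,250:450,::-1],None,fx=1.8,fy=1.8,interpolation=2)
cv2.imwrite('pics/fin.png',np.hstack([a,b]))
W=cloud(d,K,E).reshape(-1,3);W=W[~np.isnan(W[:,0])]
th=np.radians(9.5);c,s=np.cos(th),np.sin(th);L=(W[:,:2]-AX)@np.array([[c,-s],[s,c]])*1000+[-73,81]
m=(np.hypot(L[:,0]+73,L[:,1]-81)<12)&(W[:,2]>.1);print('upper tube top z',np.percentile(W[m,2],[50,90,98]).round(4) if m.sum() else '', '(expect pin 0.138 / tube top 0.142)')
```

```text
t 36.05 p [ 0.4131 -0.2536  0.2447] yaw 9.4 zaxis mrad [-10.6   8.2] F [-0.2  0.6 -0.3] M [-0.03 -0.03 -0.01] g 0.002
-35 174 [-78.8 -76.9 -74.9]
-15 183 [-79.  -77.  -74.9]
5 175 [-79.2 -77.4 -74.9]
25 173 [-79.6 -77.3 -75.6]
45 124 [-79.9 -77.7 -75.5]
upper tube top z [0.1303 0.1437 0.1532] (expect pin 0.138 / tube top 0.142)
```

View pics/fin.png

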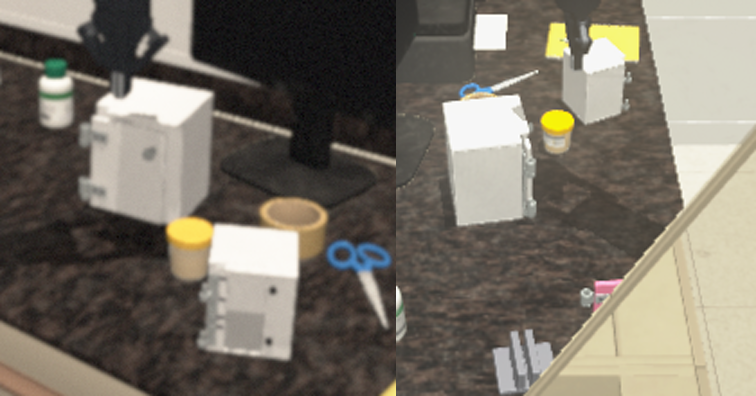

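The final views show the door hung and shut. In the left view the knob is at (150,153) and the hinges at (90,133) and (90,188). The rest is empty, the cup is where it was, and the gripper is clear.

```bash
python3 -c "
from h import *
print(job_done())"
```

```text
the job is handed in; nothing more can be done
None
```

The door is back on its pins, swung shut against the bumpers and let go. I handed the job in at about 36 s of the 67 s allowed.

- **Hanging:** I gripped the door by its top edge, lifted it out of the rest and lined up by looking through the upper socket at its pin. Lowering showed no side force, and the door stopped on the collars at TCP z 0.122, against 0.123 in the rest, whose plate is also 10 mm high.
- **Shutting:** I swung it in a loosely opened grip to about 42° open, then pushed the knob with closed fingers until the bumpers pushed back at about 6 N.
- **Last checks:** After I let go and backed off, the door's front face sat at cabinet x of about -77 mm across its width (-76 expected). The wrist read no contact. The upper socket's top measured about 144 mm up, against 142 expected when seated, a noisy reading from depth data. The cup and tall bottle look unmoved. I did not check the timer or the bottles inside the cabinet.
- **Disagreements:**
  - The wrist camera was about 3 mm off the two fixed cameras, so I relied on the view through the socket instead.
  - One sideways approach lightly touched something, probably the hinge plate, with about 2–3 N and 0.5 N m; I backed off at once.
  - The tool's tilt drifted with vertical moves, so I corrected it before gripping and again before lowering.

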